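# Empty the ball magazine into the sample cup

### The job

The aluminium sample cup is standing mouth-down on the bench: turn it mouth-up and stand it centred under the outlet of the ball dispenser, and let go of it. Then pull the red tab of the dispenser's spring-return gate out until the black pointer is level with the red line on the scale rail and keep it there, so that all four steel balls run down into the cup. Finish while still holding the gate at the line, with the cup standing where it is, and leave the other things on the bench alone.

Things in the scene. Friction and masses are not known exactly. Their poses are not given: they have to be found in the camera images.
- cup: Plain straight-sided aluminium cup, 58 mm outside diameter, 64 mm high, wall 3 mm, bottom 4 mm thick, 0.12 kg. Origin: centre of the outer face of its closed bottom; +z points from the bottom out through the mouth. It starts mouth-down on the bench, so z points down and the origin is 64 mm above the bench.
- cup_rim (a point): Centre of the cup's mouth, in the plane of the rim (64 mm along the cup's +z from its origin).
- dispenser: Ball dispenser, fixed to the bench: base plate, upright chrome column, and, held out from the column, a gate housing with an outlet pipe below and a clear magazine tube on top. Origin: on the bench, straight below the outlet; z up. The gate pulls out along -y. The bench under the outlet is clear on the -x (robot's), +x and -y sides; the base plate (16 mm thick) covers y = 80 to 210, x = -75 to 75 mm.
- outlet (a point): Centre of the lower mouth of the outlet pipe, 132 mm above the bench; pipe 28 mm thick, bore 22 mm, 26 mm long. In the dispenser's frame the aluminium housing above it covers x = -25 to 25, y = -28 to 92 mm, 158 to 202 mm above the bench; the tube over the outlet is 26 mm thick up to 296 mm; the column, 25 mm thick, stands at y = 115 mm and is 312 mm high.
- gate (a joint): Travel of the slide gate, m: 0 shut (a spring keeps it there), growing as it is pulled out along the dispenser's -y, up to the stop at 0.055. The pointer is level with the red line at 0.036: there the hole in the slide is under the magazine and the balls drop. Farther out it blocks them again. The spring pulls back with 3.6 N when shut, 8 N at the line and 10 N at the stop.
- gate_grip (a point): Centre of the red grip of the upright pull tab at the slide's outer end: 12 mm thick (along the dispenser's y), 36 mm wide (x), 38 mm high, its top 19 mm above this point, which is 215 mm above the bench. The flat slide, 34 mm wide, that it stands on has its upper face 32 mm below this point. Shut, the tab is 58 mm clear of the housing's face and 73 mm clear of the tube.
- gate_pointer (a point): Black pointer lug that travels with the slide, over the scale rail; this point is at the rail's upper face, in the middle of the lug's thickness.
- gate_mark (a point): Middle of the red line across the upper face of the fixed scale rail, an aluminium bar along the dispenser's +x side (x = 26 to 36, y = -115 to 30 mm, top 178 mm above the bench; a dark spring barrel, x = 25 to 43 mm, lies over it beside the housing, no higher than that). Pointer and line are level when both have the same y in the dispenser's frame.
- ball0_center (a point): Centre of the lowest steel ball, 16 mm in diameter, 17 g; the four balls start stacked in the clear magazine, resting on the shut gate.
- ball1_center (a point): Centre of the second steel ball from below.
- ball2_center (a point): Centre of the third steel ball.
- ball3_center (a point): Centre of the uppermost steel ball.
- load_cell: Bystander: black load cell, upright cylinder 64 mm in diameter, 66 mm high with a 20 mm steel stud on top (86 mm in all), 0.7 kg. Origin: centre of its underside.
- clamp_ring: Bystander: steel clamp ring lying flat, 80 mm outside and 40 mm inside diameter, 18 mm thick with 6 mm bolt heads on it. Origin: centre of its underside.
- bolt_tray: Bystander: open blue plastic tray of bolts, 90 x 130 x 30 mm. Origin: centre of its underside.
There are look-alikes about, which are no part of the job. Of the things that look like the cup, the smallest one is meant.

How it is judged:
By the outcome, as a careful person would: the job done as asked, in the order asked, and still so for the second after the job is handed in, while the arm keeps its last pose, push and grip.
It also fails if it takes over 72 s, if anything falls off the work surface, if the arm or the gripper's body presses on something with over 40 N, if the wrist force passes 120 N, or if a joint passes its speed limit or range.

### The arm

A 6-joint arm with a two-finger parallel gripper is mounted at the origin on the work surface. World frame = base frame: x ahead of the robot, y to its left, z up, the work surface at z = 0. Lengths are in m, angles in degrees, forces in N, time in s.
With the tool pointing down it reaches from about 0.375 to 0.9 m from the base axis. Payload 3.1 kg.
Tool frame: the origin (TCP) lies midway between the tips of the shut fingers; the grasp point (between the pads) lies 19 mm behind it; z points along the fingers, y is the line along which they close (so a half turn about z gives the same grasp; the last joint's range is limited). The gripper opens to 87 mm and grips with 3 to 60 N. Pads are 19 mm wide; open, the fingers measure 117 mm over their backs; the gripper's body (75 mm by 190 mm) begins 51 mm behind the grasp point.
Start: joints at [-10.227, 30.224, 82.088, -0, 67.689, -10.227], TCP at [0.625, 0, 0.198] pointing down, gripper open.
Joint ranges: [-176.69, 176.69], [-43.24, 126.21], [12.49, 139.97], [-82, 262], [0, 151.66], [-163.58, 163.58]. Speed limits (degrees/s): [159.86, 159.86, 180, 180, 180, 180].

### API

Orientations are given as a 3x3 rotation matrix whose columns are the frame's x, y, z axes.
In Python, from rig import read_state, capture, camera_info, hand_in gives the robot as it stands.
- The arm moves only by the tool drive_tool, never from a script. Its argument "motion" is a list of rows, each a list of 2 entries, a list of its own where there are three numbers: the shift along the tool's x, y, z in mm, then the turn, a rotation vector about the tool's x, y, z in rad. A call has 1 to 5 rows; each row shifts and turns the commanded pose from where the row before left it, along the tool's axes as they then stand; what a row does not reach is not made up. A row lasts 1/10 s, in which the tool goes at most 50 mm and 8.59 degrees, less where a joint would pass 70% of its speed; a pose out of reach is approached as far as the arm can. A call is refused whole if a number of a shift passes 50 or a number of a turn 0.15, either way. A call with a gripper value outside its range is refused whole. "gripper" is the opening, from 0 (shut) to 1 (fully open), set as the call begins (left out, the last holds). The fingers move at their own pace and stop on an object; the grip force is fixed at half the most. Time passes only in rows, so rows that do not move let the fingers close. It gives the time, the measured TCP pose, the force, the opening and the grip force at its end, in the units of the state.
- read_state(): the state, without advancing time (a new reading comes with each control period).
- capture(name): name is "scene" or "side" or "wrist"; returns the picture (400x640x3 uint8, red, green, blue); there is no depth.
- camera_info(name): a dict with "fovy" (degrees; the focal length in pixels is half the picture's height over the tangent of half this angle, whatever the lens; pixels are square), "cx", "cy" (the principal point, pixels), "k1" (the pictures are not rectified: a ray, as slopes to the right and down, at radius r is drawn at 1 + k1 r^2 times it, then the intrinsics apply), "xyz" and "orientation" of the camera in the world; the wrist camera has in their place "T_tool_cam" (4x4, takes a point from camera to tool coordinates, whose origin is the TCP and whose axes are the flange's). Camera axes: x right, y down, z forward; pixel columns grow to the right and rows downward; lengths in m; the calibration is good to about 2 mm. A picture is of the moment at which its call begins: read the wrist's pose just before it. camera_info takes no time and is no camera call.
- hand_in(): hands the job in; it is judged then, once.
The state is a dict: "time_s": time; "joint_positions": joint angles; "qvel": joint speeds; "tau": joint torques, N m; "position": TCP position; "tcp_rot": TCP orientation; "force": force on the tool from outside, world axes, zero at the start; "moment": the same for the moment, N m; "opening": opening from 0.0 (shut) to 1.0 (fully open); "grasp_force": force on a finger pad.
Only numpy, scipy, OpenCV 4.12 (cv2) and the standard library are available. Lean on these libraries where they do the work, as an engineer would, in place of code of your own. Each camera call takes 0.05 s, during which the arm holds its last target. There are 200 camera calls.

## Working session

There is one attempt and no reset: what is moved stays moved. The work goes in short steps, Python scripts to look and compute and a tool call to move; the robot and the scene stay as the last step left them, time stands still between calls to the robot, and variables do not carry over. Pictures are saved under pics/ and viewed, at most 10 in all, crops included, and the job is handed in when it is done.

Besides the shell and the picture viewer there is one more tool, called after "Request:" by a JSON object that holds its "fn" and its "kwargs". drive_tool: Moves the arm, as the interface text tells. Its arguments: {"type":"object","properties":{"motion":{"type":"array","items":{"type":"array"}},"gripper":{"type":"number"}},"required":["motion"]}

```bash
ls; mkdir -p pics; python3 - <<'E'
from rig import *
import cv2,numpy as np
a=capture("scene");b=capture("side")
cv2.imwrite("pics/scene.png",a[:,:,::-1]);cv2.imwrite("pics/side.png",b[:,:,::-1])
for n in("scene","side","wrist"):print(camera_info(n))
s=read_state();print(s)
E
```

```text
pics
{'fovy': 50.910988458373815, 'cx': 314.10544696215914, 'cy': 201.37012962718046, 'k1': -0.036953233452768186, 'xyz': array([1.39074973, 0.15307741, 0.74639431]), 'orientation': array([[-0.23033453,  0.54354382, -0.80715929],
       [ 0.97289758,  0.14601951, -0.17930031],
       [ 0.02040343, -0.82658237, -0.5624458 ]])}
{'fovy': 46.30063756052561, 'cx': 318.98180668632483, 'cy': 193.98991533253968, 'k1': -0.013770873970221633, 'xyz': array([ 0.12314009, -0.79506551,  0.69450509]), 'orientation': array([[ 0.88015834, -0.23591263,  0.41190597],
       [-0.4744    , -0.46698575,  0.74623653],
       [ 0.01630759, -0.85221449, -0.52293835]])}
{'fovy': 61.785255745623786, 'cx': 317.9705134169987, 'cy': 194.80962669897497, 'k1': -0.07189561545797081, 'T_tool_cam': array([[ 4.27435703e-05, -9.52931737e-01, -3.03184931e-01,
         8.48553633e-02],
       [ 9.99999843e-01, -1.28592983e-04,  5.45158687e-04,
        -6.55725451e-05],
       [-5.58486469e-04, -3.03184907e-01,  9.52931582e-01,
        -1.86495157e-01],
       [ 0.00000000e+00,  0.00000000e+00,  0.00000000e+00,
         1.00000000e+00]])}
{'time_s': 0.1, 'joint_positions': array([-1.02261038e+01,  3.02713817e+01,  8.21496464e+01, -1.03434496e-03,
        6.76870609e+01, -1.02304835e+01]), 'qvel': array([ 0.01680119, -0.01585246, -0.22660095,  0.04465647, -0.03456946,
       -0.05274457]), 'tau': array([-3.02360622e-04, -4.40987206e+01, -1.77151054e+01,  6.34850166e-02,
        5.34114777e-02, -3.85449334e-05]), 'position': array([6.24303027e-01, 1.62607009e-04, 1.97090381e-01]), 'tcp_rot': array([[-8.30131801e-05,  9.99998268e-01, -1.85950563e-03],
       [ 9.99999946e-01,  8.36055394e-05,  3.18481966e-04],
       [ 3.18636879e-04, -1.85947909e-03, -9.99998220e-01]]), 'force': array([-0.55794509,  0.00439545, -0.61604415]), 'moment': array([ 0.04782392, -0.02474068,  0.06046179]), 'grasp_force': 0.0, 'opening': 0.998444261773033}
```

View pics/scene.png

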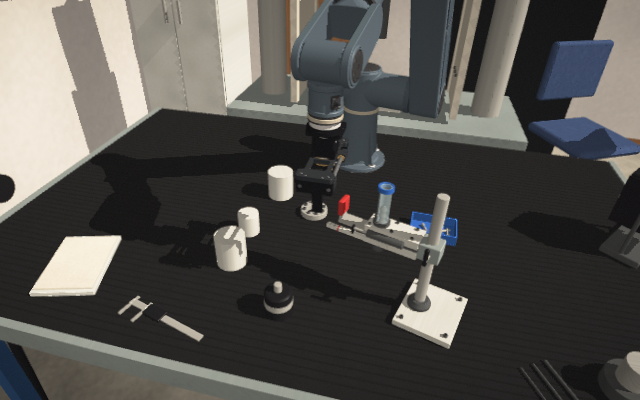

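View pics/side.png

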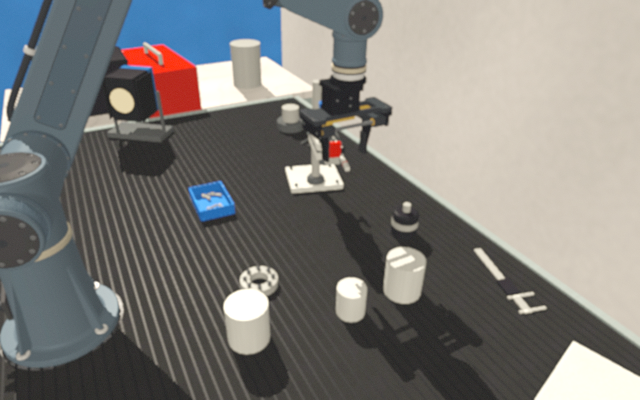

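Three things look like the cup. In the scene picture they are at (280,183), (249,222) and (231,249), and in the side picture at (247,321), (351,300) and (404,276). The smallest is at scene (249,222) / side (351,300), so that should be the one. I'll confirm it in an enlarged crop while measuring sizes.

```bash
cat > h.py <<'E'
from rig import *
import cv2,numpy as np
def cam(n,s=None):
    c=camera_info(n)
    if n=="wrist":
        T=np.eye(4);T[:3,:3]=s["tcp_rot"];T[:3,3]=s["position"];T=T@c["T_tool_cam"];R,p=T[:3,:3],T[:3,3]
    else:R,p=c["orientation"],c["xyz"]
    f=200/np.tan(np.radians(c["fovy"]/2))
    return dict(R=np.array(R),p=np.array(p),K=np.array([[f,0,c["cx"]],[0,f,c["cy"]],[0,0,1.]]),d=np.array([c["k1"],0,0,0,0.]))
def ray(c,uv):
    q=cv2.undistortPoints(np.array([[uv]],float),c["K"],c["d"])[0,0]
    v=c["R"]@np.array([q[0],q[1],1]);return v/np.linalg.norm(v)
def onz(c,uv,z):
    v=ray(c,uv);return c["p"]+v*(z-c["p"][2])/v[2]
def tri(obs):
    A=np.zeros((3,3));b=np.zeros(3);P=[]
    for c,uv in obs:
        v=ray(c,uv);M=np.eye(3)-np.outer(v,v);A+=M;b+=M@c["p"];P.append((M,c["p"]))
    x=np.linalg.solve(A,b);return x,[round(float(np.linalg.norm(M@(x-p)))*1000,1) for M,p in P]
def proj(c,X):
    return cv2.projectPoints(np.array([X],float),cv2.Rodrigues(c["R"].T)[0],-c["R"].T@c["p"],c["K"],c["d"])[0].ravel()
E
python3 - <<'E'
from h import *
S=cam("scene");D=cam("side")
a=cv2.imread("pics/scene.png");b=cv2.imread("pics/side.png")
boxes={}
for n,im,seeds in(("scene",a,[(280,187),(249,224),(231,252)]),("side",b,[(247,330),(351,305),(404,285)])):
    m=(im.min(2)>95).astype(np.uint8)
    nl,lab,st,ce=cv2.connectedComponentsWithStats(m)
    for s in seeds:
        l=lab[s[1],s[0]];print(n,s,st[l],ce[l].round(1))
        cn=max(cv2.findContours((lab==l).astype(np.uint8),0,2)[0],key=len);boxes[n,s]=st[l]
# cup: vertical symmetry -> centre of body approx by bbox centre ray
for i in range(3):
    s=[boxes["scene",k] for k in [(280,187),(249,224),(231,252)]][i];d=[boxes["side",k] for k in [(247,330),(351,305),(404,285)]][i]
    c=lambda q:(q[0]+(q[2]-1)/2,q[1]+(q[3]-1)/2)
    print(tri([(S,c(s)),(D,c(d))]))
cr=np.vstack([cv2.resize(a[170:330,215:480],(795,480),interpolation=cv2.INTER_CUBIC)])
cv2.imwrite("pics/c1.png",cr)
E
```

```text
scene (280, 187) [268 165  25  36 808] [280.4 182.4]
scene (249, 224) [ 213  207   47   64 1812] [236.1 239.6]
scene (231, 252) [ 213  207   47   64 1812] [236.1 239.6]
side (247, 330) [ 155  176  124  179 4513] [239.1 297. ]
side (351, 305) [ 335  276   33   47 1292] [350.7 299. ]
side (404, 285) [ 383  246   44   58 2076] [403.7 274.5]
(array([ 0.31180541, -0.1554282 ,  0.09753567]), [54.6, 54.6])
(array([ 0.53875011, -0.23350983,  0.00691113]), [25.8, 25.8])
(array([ 0.62775571, -0.22965547,  0.05654596]), [11.7, 11.7])
```

View pics/c1.png

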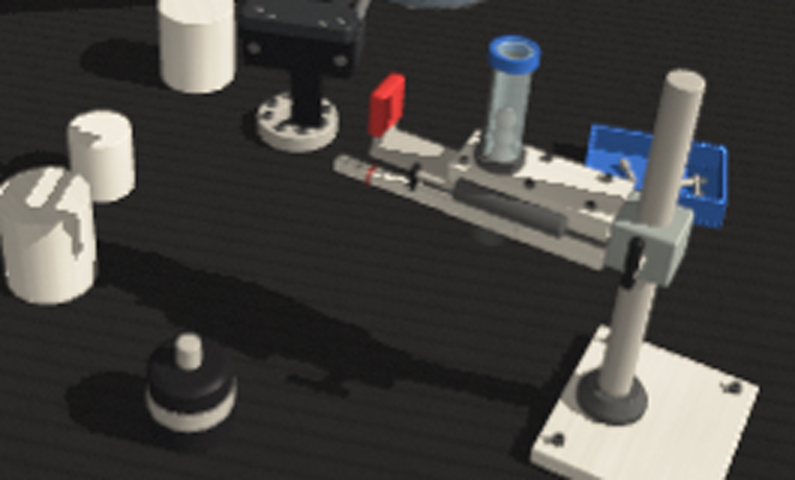

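The crop confirms it: the small cup, scene (249,222), is clearly smaller in width and height than its neighbours at (231,249) and (280,183). The red tab is at scene (344,205), the red line at (339,229), the pointer at (353,229), the column top at (443,197) and the tube's top ring at (386,186).

```bash
python3 - <<'E'
from h import *
np.set_printoptions(precision=4,suppress=True)
S=cam("scene");D=cam("side")
x,e=tri([(S,(248.6,222)),(D,(351,299))]);print("cup",x,e)
for n,uvs,z in(("tube top",(386.3,186),.296),("col top",(443.3,197),.312),("tab",(344,205.3),.215),("line",(338.7,228.7),.178),("ptr",(352.7,229),.178),("plate a",(416.3,280),.016),("plate b",(467,299.3),.016),("plate c",(392.7,322.7),.016),("ring",(314,211),.018),("lc top",(278,284),.086),("big1 bottomctr",(231,262),0),("big2",(280,192),.0)):
    print(n,onz(S,uvs,z))
E
```

```text
cup [ 0.5128 -0.229   0.0314] [0.1, 0.1]
tube top [0.6524 0.1384 0.296 ]
col top [0.6895 0.2478 0.312 ]
tab [0.626  0.0515 0.215 ]
line [0.665  0.0488 0.178 ]
ptr [0.6582 0.0789 0.178 ]
plate a [0.6106 0.2408 0.016 ]
plate b [0.6457 0.3593 0.016 ]
plate c [0.757 0.195 0.016]
ring [ 0.3952 -0.0677  0.018 ]
lc top [ 0.7729 -0.0597  0.086 ]
big1 bottomctr [ 0.6478 -0.2289  0.    ]
big2 [ 0.2957 -0.2047  0.    ]
```

Request:
{"fn": "drive_tool", "kwargs": {"motion": [[[-40, 0, -30], [0, 0, -0.14]], [[-40, 0, -30], [0, 0, -0.14]], [[-40, 0, 0], [0, 0, -0.14]], [[-30, 0, 0], [0, 0, -0.14]], [[0, 0, 0], [0, 0, 0]]]}}

```text
time_s: 0.6
position: [0.6549, -0.1499, 0.2574]
tcp_rot: [[-0.529, 0.849, 0.001], [0.849, 0.529, -0.002], [-0.002, -0.0, -1.0]]
force: [-0.9, -0.2, -0.7]
opening: 1.0
grasp_force: 0.0
```

```bash
python3 - <<'E'
from h import *
b=capture("side")[:,:,::-1];cv2.imwrite("pics/side2.png",b)
a=capture("scene")[:,:,::-1];cv2.imwrite("pics/scene2.png",a)
cv2.imwrite("pics/c2.png",cv2.resize(b[60:220,250:410],(600,600),interpolation=cv2.INTER_CUBIC))
for n,im in(("scene",a),("side",b)):
    hsv=cv2.cvtColor(im,cv2.COLOR_BGR2HSV)
    m=((hsv[...,1]>150)&(hsv[...,2]>70)&((hsv[...,0]<6)|(hsv[...,0]>174))).astype(np.uint8)
    nl,l,st,ce=cv2.connectedComponentsWithStats(m)
    print(n,[(st[i].tolist(),ce[i].round(1).tolist()) for i in range(1,nl) if st[i][4]>5])
print(read_state()["joint_positions"])
E
```

```text
scene [([338, 194, 12, 22, 191], [343.4, 204.1])]
side [([135, 45, 66, 70, 2561], [172.6, 80.2]), ([150, 111, 9, 6, 35], [154.9, 114.0]), ([326, 141, 16, 16, 223], [333.2, 148.8])]
[-2.21293640e+01  3.07856003e+01  7.11103511e+01  3.66561491e-02
  7.82416081e+01 -5.40661886e+01]
```

View pics/c2.png

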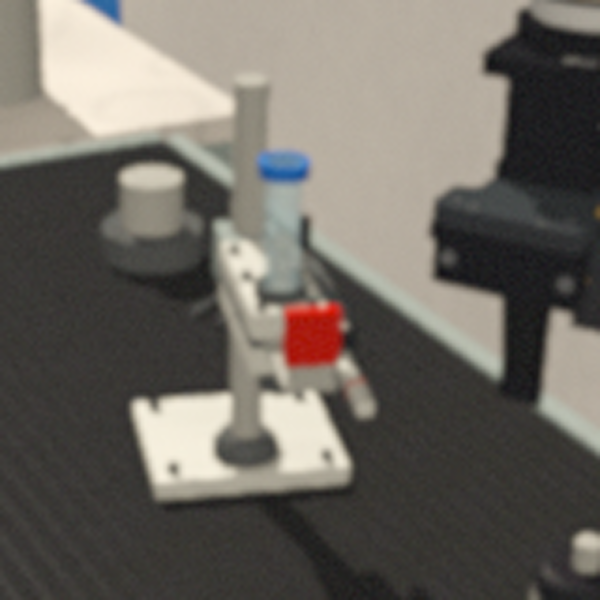

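```bash
cat >> h.py <<'E'
from scipy.spatial.transform import Rotation as Ro
np.set_printoptions(precision=4,suppress=True)
def pose(al,ph):
    a,p=np.radians([al,ph]);h=np.array([np.cos(a),np.sin(a),0]);k=np.array([0,0,1.])
    z=np.cos(p)*h-np.sin(p)*k; x=np.sin(p)*h+np.cos(p)*k
    return np.column_stack([x,np.cross(z,x),z])
def rows(goal,R,n,start=None):
    """straight move to TCP goal/orientation R in n rows: shift mm, turn rad, tool axes; goal as TCP"""
    s=read_state(); p,R0=start or (s["position"],s["tcp_rot"])
    w=Ro.from_matrix(R0.T@R).as_rotvec()/n; st=(np.array(goal)-p)/n*1000; Rc=Ro.from_matrix(R0)
    for i in range(n):
        print([Rc.inv().apply(st).round(1).tolist(),w.round(3).tolist()]); Rc=Rc*Ro.from_rotvec(w)
    return np.array(goal),R
def tcp(g,R): return np.array(g)+.019*R[:,2]
E
python3 - <<'E'
from h import *
S=cam("scene");D=cam("side")
t={}
for n,u,v in(("tube",(386.3,186),(325.5,102.1)),("col",(443.3,197),(316.9,81.3)),("tab",(343.4,204.5),(333.4,148.8))):
    t[n],e=tri([(S,u),(D,v)]);print(n,t[n],e)
for a,b in(("tube","col"),("tab","tube"),("tab","col")):
    d=t[b]-t[a];print(a,b,np.degrees(np.arctan2(d[1],d[0])),np.hypot(*d[:2]))
R=pose(140,110);s=rows((.49,-.21,.14),R,5)
E
```

```text
tube [0.6515 0.1384 0.2956] [0.1, 0.1]
col [0.6863 0.2482 0.3099] [0.2, 0.2]
tab [0.6252 0.0497 0.2161] [0.3, 0.3]
tube col 72.4120567338348 0.11514343850834373
tab tube 73.46874562750202 0.09247208942419073
tab col 72.88270502956452 0.20760680613761218
[[6.3, -34.5, 23.4], [-0.011, -0.07, -0.062]]
[[10.0, -34.2, 22.5], [-0.011, -0.07, -0.062]]
[[13.7, -33.7, 21.3], [-0.011, -0.07, -0.062]]
[[17.2, -33.0, 19.8], [-0.011, -0.07, -0.062]]
[[20.5, -32.0, 18.1], [-0.011, -0.07, -0.062]]
```

Both views agree to 0.3 mm: the outlet axis is at (0.6515, 0.1385), dispenser y points at about 72.8°, and the tab is at (0.625, 0.050, 0.216). The cup is at (0.513, −0.229). Moving to it.

Request:
{"fn": "drive_tool", "kwargs": {"motion": [[[6, -34.5, 23.5], [-0.011, -0.07, -0.062]], [[10, -34, 22.5], [-0.011, -0.07, -0.062]], [[13.5, -33.5, 21], [-0.011, -0.07, -0.062]], [[17, -33, 20], [-0.011, -0.07, -0.062]], [[20.5, -32, 18], [-0.011, -0.07, -0.062]]]}}

```text
time_s: 1.2
position: [0.4904, -0.2086, 0.1412]
tcp_rot: [[-0.721, 0.639, 0.268], [0.599, 0.769, -0.223], [-0.349, -0.0, -0.937]]
force: [-0.0, -0.8, -1.0]
opening: 0.999
grasp_force: 0.0
```

Request:
{"fn": "drive_tool", "kwargs": {"motion": [[[0, 0, 0], [0, 0, 0]], [[0, 0, 0], [0, 0, 0]]]}}

```text
time_s: 1.4
position: [0.489, -0.2081, 0.1398]
tcp_rot: [[-0.72, 0.643, 0.261], [0.605, 0.766, -0.219], [-0.341, 0.0, -0.94]]
force: [0.8, -0.4, 0.4]
opening: 0.997
grasp_force: 0.0
```

```bash
python3 - <<'E'
from h import *
s=read_state();w=capture("wrist")[:,:,::-1];cv2.imwrite("pics/w1.png",w)
W=cam("wrist",s);print(s["position"],s["joint_positions"],"proj cup top",proj(W,(.513,-.229,.064)),"bottom",proj(W,(.513,-.229,0)))
R=pose(140,110);rows(tcp((.513,-.229,.045),R),R,4)
E
```

```text
[ 0.489  -0.2081  0.1398] [-33.7619  22.9485 114.4672  -5.4957  22.8467 -79.0457] proj cup top [316.3724 198.166 ] bottom [316.5647 158.5504]
[[1.7, -0.3, 29.8], [0.0, 0.001, 0.0]]
[[1.7, -0.3, 29.8], [0.0, 0.001, 0.0]]
[[1.7, -0.3, 29.8], [0.0, 0.001, 0.0]]
[[1.6, -0.3, 29.8], [0.0, 0.001, 0.0]]
```

View pics/w1.png

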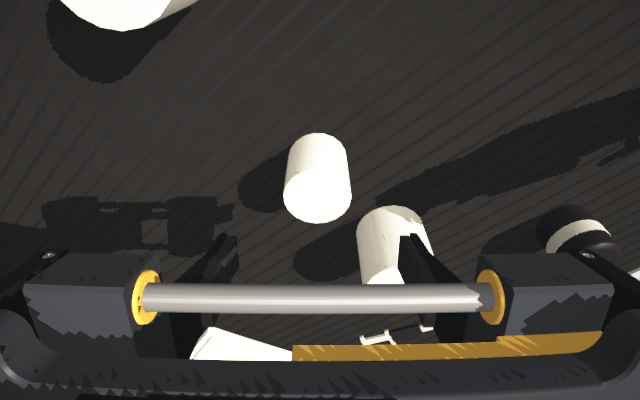

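The wrist view shows the small cup at (317,180), its closed end up at (317,195), 3 px from the prediction and centred between the fingers. Its big neighbour at (392,240) stays clear. Descending.

Request:
{"fn": "drive_tool", "kwargs": {"motion": [[[1.5, 0, 30], [0, 0, 0]], [[1.5, 0, 30], [0, 0, 0]], [[1.5, 0, 30], [0, 0, 0]], [[1.5, -1, 20], [0, 0, 0]], [[0.5, 0, 9], [0, 0, 0]]]}}

```text
time_s: 1.95
position: [0.5208, -0.2346, 0.0262]
tcp_rot: [[-0.719, 0.642, 0.267], [0.602, 0.767, -0.223], [-0.347, 0.0, -0.938]]
force: [-0.3, 0.7, -0.1]
opening: 1.001
grasp_force: 0.0
```

Request:
{"fn": "drive_tool", "kwargs": {"motion": [[[0, 0, 0], [0, 0, 0]], [[0, 0, 0], [0, 0, 0]], [[0, 0, 0], [0, 0, 0]], [[0, 0, 0], [0, 0, 0]], [[0, 0, 0], [0, 0, 0]]], "gripper": 0.4}}

```text
time_s: 2.45
position: [0.5184, -0.234, 0.0282]
tcp_rot: [[-0.719, 0.642, 0.266], [0.602, 0.767, -0.223], [-0.347, -0.0, -0.938]]
force: [-0.9, 1.2, 3.9]
opening: 0.659
grasp_force: 30.0
```

```bash
python3 - <<'E'
from h import *
s=read_state()
print("A");a=rows((.518,-.234,.16),s["tcp_rot"],4)
print("B");b=rows((.55,-.05,.20),pose(68,110),11,a)
print("C");b=rows((.55,-.03,.20),pose(68,20),12,b)
E
```

```text
A
[[-11.4, -0.1, -30.9], [0.0, 0.0, 0.0]]
[[-11.4, -0.1, -30.9], [0.0, 0.0, 0.0]]
[[-11.4, -0.1, -30.9], [0.0, 0.0, 0.0]]
[[-11.4, -0.1, -30.9], [0.0, 0.0, 0.0]]
B
[[6.7, 14.7, -6.4], [0.039, 0.0, 0.107]]
[[8.2, 13.6, -6.9], [0.039, 0.0, 0.107]]
[[9.6, 12.4, -7.4], [0.039, 0.0, 0.107]]
[[10.9, 11.0, -7.9], [0.039, 0.0, 0.107]]
[[12.0, 9.4, -8.3], [0.039, 0.0, 0.107]]
[[12.9, 7.8, -8.6], [0.039, 0.0, 0.107]]
[[13.7, 6.0, -8.9], [0.039, 0.0, 0.107]]
[[14.2, 4.1, -9.1], [0.039, 0.0, 0.107]]
[[14.6, 2.2, -9.2], [0.039, 0.0, 0.107]]
[[14.7, 0.3, -9.2], [0.039, 0.0, 0.107]]
[[14.6, -1.7, -9.2], [0.039, 0.0, 0.107]]
C
[[1.5, -0.6, -0.5], [0.0, 0.131, 0.0]]
[[1.5, -0.6, -0.3], [0.0, 0.131, 0.0]]
[[1.5, -0.6, -0.1], [0.0, 0.131, 0.0]]
[[1.5, -0.6, 0.1], [0.0, 0.131, 0.0]]
[[1.5, -0.6, 0.3], [0.0, 0.131, 0.0]]
[[1.5, -0.6, 0.5], [0.0, 0.131, 0.0]]
[[1.4, -0.6, 0.7], [0.0, 0.131, 0.0]]
[[1.3, -0.6, 0.8], [0.0, 0.131, 0.0]]
[[1.2, -0.6, 1.0], [0.0, 0.131, 0.0]]
[[1.0, -0.6, 1.1], [0.0, 0.131, 0.0]]
[[0.9, -0.6, 1.3], [0.0, 0.131, 0.0]]
[[0.7, -0.6, 1.4], [0.0, 0.131, 0.0]]
```

Request:
{"fn": "drive_tool", "kwargs": {"motion": [[[-6, 0, -16], [0, 0, 0]], [[-11, 0, -31], [0, 0, 0]], [[-11, 0, -31], [0, 0, 0]], [[-11, 0, -31], [0, 0, 0]], [[-6, 0, -15], [0, 0, 0]]]}}

```text
time_s: 2.95
position: [0.5183, -0.2338, 0.1623]
tcp_rot: [[-0.718, 0.642, 0.268], [0.602, 0.766, -0.224], [-0.35, 0.0, -0.937]]
force: [-0.4, -0.5, -0.3]
opening: 0.659
grasp_force: 30.0
```

Request:
{"fn": "drive_tool", "kwargs": {"motion": [[[6.7, 14.7, -6.4], [0.039, 0, 0.107]], [[8.2, 13.6, -6.9], [0.039, 0, 0.107]], [[9.6, 12.4, -7.4], [0.039, 0, 0.107]], [[11, 11, -8], [0.039, 0, 0.107]], [[12, 9.4, -8.3], [0.039, 0, 0.107]]]}}

```text
time_s: 3.45
position: [0.5283, -0.1533, 0.1764]
tcp_rot: [[-0.308, 0.945, 0.113], [0.887, 0.328, -0.324], [-0.343, 0.001, -0.939]]
force: [0.1, 0.3, -1.2]
opening: 0.657
grasp_force: 30.0
```

Request:
{"fn": "drive_tool", "kwargs": {"motion": [[[13, 8, -8.6], [0.039, 0, 0.107]], [[13.7, 6, -9], [0.039, 0, 0.107]], [[14.2, 4, -9], [0.039, 0, 0.107]], [[14.6, 2, -9], [0.039, 0, 0.107]], [[14.7, 0, -9], [0.039, 0, 0.107]]]}}

```text
time_s: 3.95
position: [0.5395, -0.0689, 0.194]
tcp_rot: [[0.218, 0.973, -0.079], [0.914, -0.232, -0.333], [-0.342, 0.001, -0.94]]
force: [0.7, 0.4, -0.7]
opening: 0.658
grasp_force: 30.0
```

Request:
{"fn": "drive_tool", "kwargs": {"motion": [[[14.6, -1.7, -9], [0.039, 0, 0.107]], [[1.5, -0.6, -0.5], [0, 0.131, 0]], [[1.5, -0.6, -0.3], [0, 0.131, 0]], [[1.5, -0.6, 0], [0, 0.131, 0]], [[1.5, -0.6, 0], [0, 0.131, 0]]]}}

```text
time_s: 4.45
position: [0.5421, -0.0463, 0.1982]
tcp_rot: [[0.33, 0.942, 0.063], [0.927, -0.336, 0.167], [0.178, 0.004, -0.984]]
force: [0.1, 0.1, -1.2]
opening: 0.658
grasp_force: 30.0
```

Request:
{"fn": "drive_tool", "kwargs": {"motion": [[[1.5, -0.6, 0.3], [0, 0.131, 0]], [[1.5, -0.6, 0.5], [0, 0.131, 0]], [[1.5, -0.6, 0.7], [0, 0.131, 0]], [[1.3, -0.6, 0.8], [0, 0.131, 0]], [[1.2, -0.6, 1], [0, 0.131, 0]]]}}

```text
time_s: 4.95
position: [0.542, -0.0392, 0.198]
tcp_rot: [[0.225, 0.941, 0.253], [0.634, -0.338, 0.695], [0.74, 0.004, -0.673]]
force: [-0.2, -0.2, -1.1]
opening: 0.661
grasp_force: 30.0
```

Request:
{"fn": "drive_tool", "kwargs": {"motion": [[[1, -0.6, 1], [0, 0.131, 0]], [[1, -0.6, 1.3], [0, 0.131, 0]], [[0.7, -0.6, 1.4], [0, 0.131, 0]], [[0, 0, 0], [0, 0, 0]]]}}

```text
time_s: 5.35
position: [0.5409, -0.0347, 0.1936]
tcp_rot: [[0.121, 0.94, 0.318], [0.318, -0.34, 0.885], [0.94, -0.006, -0.34]]
force: [-0.9, 0.7, -1.9]
opening: 0.654
grasp_force: 30.0
```

```bash
python3 - <<'E'
from h import *
s=read_state();print(s["position"],s["tcp_rot"],s["joint_positions"],s["opening"],s["grasp_force"])
d=s["tcp_rot"][:,2];print("pitch",np.degrees(np.arcsin(-d[2])),"head",np.degrees(np.arctan2(d[1],d[0])))
a=capture("scene")[:,:,::-1];cv2.imwrite("pics/s3.png",a)
b=capture("side")[:,:,::-1]
cv2.imwrite("pics/s3b.png",np.hstack([cv2.resize(a[100:300,200:400],(400,400)),cv2.resize(b[100:300,220:420],(400,400))]))
E
```

```text
[ 0.5409 -0.0347  0.1936] [[ 0.121   0.9403  0.318 ]
 [ 0.3178 -0.3402  0.885 ]
 [ 0.9404 -0.006  -0.34  ]] [-48.6192  44.3146 101.9505  55.4904  88.2402 -60.5133] 0.6536591599150805 29.998985454440117
pitch 19.878168355227714 head 70.23792839551164
```

View pics/s3b.png

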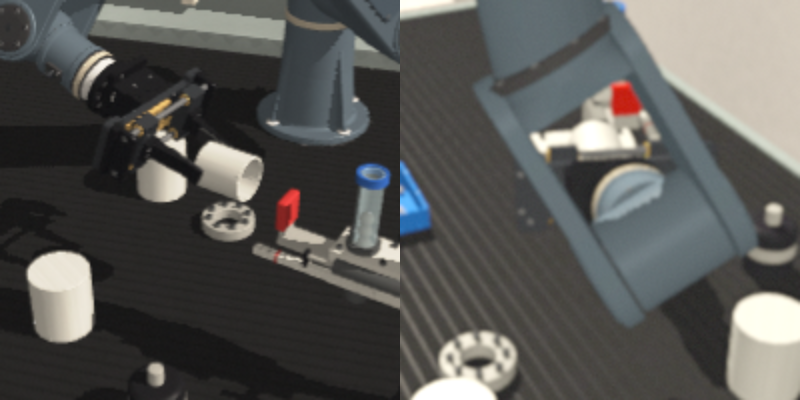

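The cup is held horizontally, mouth at crop (250,175), pointing left/outward. The arm is clear of the other cups. Lowering it to lie on the bench.

Request:
{"fn": "drive_tool", "kwargs": {"motion": [[[-33, 0, 12], [0, 0, 0]], [[-33, 0, 12], [0, 0, 0]], [[-33, 0, 12], [0, 0, 0]], [[-28, 0, 10], [0, 0, 0]], [[-14, 0, 5], [0, 0, 0]]]}}

```text
time_s: 5.95
position: [0.5423, -0.0334, 0.0469]
tcp_rot: [[0.113, 0.942, 0.316], [0.325, -0.335, 0.884], [0.939, 0.003, -0.344]]
force: [0.4, -0.5, 0.0]
opening: 0.663
grasp_force: 30.0
```

Request:
{"fn": "drive_tool", "kwargs": {"motion": [[[-7, 0, 2.5], [0, 0, 0]], [[-4, 0, 1.5], [0, 0, 0]], [[0, 0, 0], [0, 0, 0]]]}}

```text
time_s: 6.25
position: [0.5421, -0.0337, 0.0365]
tcp_rot: [[0.113, 0.942, 0.317], [0.323, -0.337, 0.884], [0.94, 0.003, -0.342]]
force: [0.2, 0.7, -0.8]
opening: 0.661
grasp_force: 30.0
```

Request:
{"fn": "drive_tool", "kwargs": {"motion": [[[-5, 0, 1.8], [0, 0, 0]], [[-4, 0, 1.4], [0, 0, 0]], [[0, 0, 0], [0, 0, 0]]]}}

```text
time_s: 6.55
position: [0.5417, -0.0338, 0.0259]
tcp_rot: [[0.114, 0.941, 0.317], [0.322, -0.337, 0.885], [0.94, 0.001, -0.342]]
force: [0.2, -0.9, -0.8]
opening: 0.659
grasp_force: 30.0
```

Request:
{"fn": "drive_tool", "kwargs": {"motion": [[[-2, 0, 0.7], [0, 0, 0]], [[0, 0, 0], [0, 0, 0]]]}}

```text
time_s: 6.75
position: [0.5417, -0.0337, 0.0238]
tcp_rot: [[0.114, 0.941, 0.317], [0.322, -0.337, 0.885], [0.94, 0.001, -0.341]]
force: [0.5, 0.3, -1.4]
opening: 0.657
grasp_force: 30.0
```

Request:
{"fn": "drive_tool", "kwargs": {"motion": [[[-1.5, 0, 0.5], [0, 0, 0]], [[0, 0, 0], [0, 0, 0]]]}}

```text
time_s: 6.95
position: [0.5417, -0.0338, 0.0224]
tcp_rot: [[0.114, 0.941, 0.317], [0.321, -0.337, 0.885], [0.94, 0.001, -0.341]]
force: [-0.1, -0.2, -0.7]
opening: 0.655
grasp_force: 30.0
```

Request:
{"fn": "drive_tool", "kwargs": {"motion": [[[-1.5, 0, 0.5], [0, 0, 0]], [[0, 0, 0], [0, 0, 0]]]}}

```text
time_s: 7.15
position: [0.5417, -0.0338, 0.0224]
tcp_rot: [[0.113, 0.941, 0.318], [0.319, -0.337, 0.886], [0.941, 0.002, -0.338]]
force: [-0.8, -2.8, 5.1]
opening: 0.659
grasp_force: 30.0
```

Contact made (5 N). Releasing and lifting clear.

Request:
{"fn": "drive_tool", "kwargs": {"motion": [[[0, 0, 0], [0, 0, 0]], [[0, 0, 0], [0, 0, 0]], [[0, 0, 0], [0, 0, 0]], [[0, 0, 0], [0, 0, 0]], [[0, 0, 0], [0, 0, 0]]], "gripper": 1.0}}

```text
time_s: 7.65
position: [0.5417, -0.0337, 0.0206]
tcp_rot: [[0.114, 0.941, 0.317], [0.322, -0.337, 0.885], [0.94, 0.001, -0.342]]
force: [-0.6, 0.3, -0.1]
opening: 0.971
grasp_force: 0.0
```

Request:
{"fn": "drive_tool", "kwargs": {"motion": [[[14, 0, -5], [0, 0, 0]], [[33, 0, -12], [0, 0, 0]], [[38, 0, -13], [0, 0, 0]], [[38, 0, -13], [0, 0, 0]], [[33, 0, -12], [0, 0, 0]]]}}

```text
time_s: 8.15
position: [0.5417, -0.0317, 0.189]
tcp_rot: [[0.113, 0.942, 0.317], [0.322, -0.337, 0.885], [0.94, 0.002, -0.341]]
force: [-0.1, -0.3, 0.4]
opening: 1.005
grasp_force: 0.0
```

```bash
python3 - <<'E'
from h import *
b=rows((.54,-.03,.20),pose(70.2,100),10)
E
```

```text
[[1.1, -0.2, -0.3], [0.0, -0.14, 0.0]]
[[1.0, -0.2, -0.4], [0.0, -0.14, 0.0]]
[[1.0, -0.2, -0.6], [0.0, -0.14, 0.0]]
[[0.9, -0.2, -0.7], [0.0, -0.14, 0.0]]
[[0.8, -0.2, -0.8], [0.0, -0.14, 0.0]]
[[0.6, -0.2, -0.9], [0.0, -0.14, 0.0]]
[[0.5, -0.2, -1.0], [0.0, -0.14, 0.0]]
[[0.4, -0.2, -1.0], [0.0, -0.14, 0.0]]
[[0.2, -0.2, -1.1], [0.0, -0.14, 0.0]]
[[0.1, -0.2, -1.1], [0.0, -0.14, 0.0]]
```

Request:
{"fn": "drive_tool", "kwargs": {"motion": [[[1, 0, -0.5], [0, -0.14, 0]], [[1, 0, -0.5], [0, -0.14, 0]], [[1, 0, -0.5], [0, -0.14, 0]], [[1, 0, -0.5], [0, -0.14, 0]], [[1, 0, -1], [0, -0.14, 0]]]}}

```text
time_s: 8.65
position: [0.5418, -0.0319, 0.1938]
tcp_rot: [[0.293, 0.941, 0.17], [0.819, -0.339, 0.464], [0.494, 0.003, -0.869]]
force: [-0.7, 0.7, -1.3]
opening: 0.998
grasp_force: 0.0
```

Request:
{"fn": "drive_tool", "kwargs": {"motion": [[[0.5, 0, -1], [0, -0.14, 0]], [[0.5, 0, -1], [0, -0.14, 0]], [[0.5, 0, -1], [0, -0.14, 0]], [[0, 0, -1], [0, -0.14, 0]], [[0, 0, -1], [0, -0.14, 0]]]}}

```text
time_s: 9.15
position: [0.5419, -0.0313, 0.1996]
tcp_rot: [[0.333, 0.941, -0.057], [0.925, -0.338, -0.173], [-0.182, 0.004, -0.983]]
force: [-0.5, -0.2, -0.5]
opening: 1.0
grasp_force: 0.0
```

Request:
{"fn": "drive_tool", "kwargs": {"motion": [[[0, 0, 0], [0, 0, 0]], [[0, 0, 0], [0, 0, 0]]]}}

```text
time_s: 9.35
position: [0.5414, -0.0303, 0.1975]
tcp_rot: [[0.33, 0.942, -0.059], [0.928, -0.335, -0.165], [-0.175, -0.0, -0.984]]
force: [-0.4, 0.2, 1.0]
opening: 1.0
grasp_force: 0.0
```

```bash
python3 - <<'E'
from h import *
s=read_state();w=capture("wrist")[:,:,::-1];cv2.imwrite("pics/w2.png",w)
W=cam("wrist",s);print(s["position"],s["tcp_rot"],s["joint_positions"])
h=np.array([np.cos(np.radians(70.2)),np.sin(np.radians(70.2)),0]);G=np.array([.5357,-.0506,.029])
for t in(-.019,.045):print(proj(W,G+t*h))
E
```

```text
[ 0.5414 -0.0303  0.1975] [[ 0.33    0.9421 -0.0589]
 [ 0.9275 -0.3353 -0.1653]
 [-0.1755 -0.0001 -0.9845]] [ -8.9264  25.7058  91.6942 -10.9763  64.9032  15.529 ]
[319.4279 177.9483]
[319.7828 121.298 ]
```

View pics/w2.png

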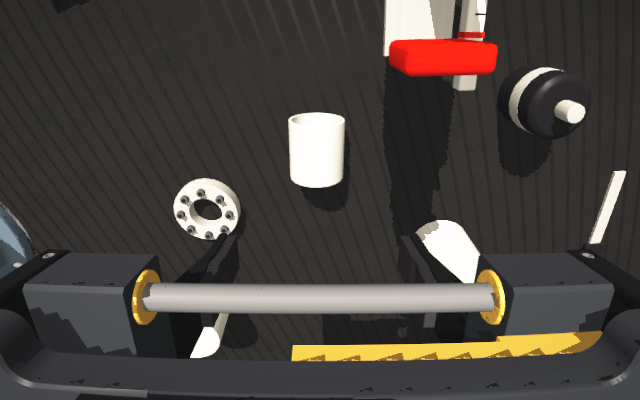

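The cup lies stably, closed end at (316,183) and mouth at (317,118), about 3 px from the prediction and aligned with the tool. Re-gripping it near the mouth.

```bash
python3 - <<'E'
from h import *
R=pose(70.2,100);rows(tcp((.5437,-.0248,.031),R),R,5)
E
```

```text
[[7.2, 0.0, 36.3], [0.0, 0.0, 0.0]]
[[7.2, 0.0, 36.3], [0.0, 0.0, 0.0]]
[[7.2, 0.0, 36.3], [0.0, 0.0, 0.0]]
[[7.2, 0.0, 36.3], [0.0, 0.0, 0.0]]
[[7.2, 0.0, 36.3], [0.0, 0.0, 0.0]]
```

Request:
{"fn": "drive_tool", "kwargs": {"motion": [[[8, 0, 38], [0, 0, 0]], [[8, 0, 38], [0, 0, 0]], [[8, 0, 38], [0, 0, 0]], [[7, 0, 36], [0, 0, 0]], [[3, 0, 18], [0, 0, 0]]]}}

```text
time_s: 9.9
position: [0.5409, -0.0297, 0.0233]
tcp_rot: [[0.335, 0.94, -0.064], [0.925, -0.341, -0.165], [-0.177, -0.004, -0.984]]
force: [-0.3, 0.8, -0.3]
opening: 0.999
grasp_force: 0.0
```

Request:
{"fn": "drive_tool", "kwargs": {"motion": [[[2, 0, 13], [0, 0, 0]], [[0, 0, 0], [0, 0, 0]]]}}

```text
time_s: 10.1
position: [0.5421, -0.0297, 0.0115]
tcp_rot: [[0.334, 0.94, -0.062], [0.926, -0.34, -0.166], [-0.177, -0.002, -0.984]]
force: [0.2, 0.3, 0.1]
opening: 1.0
grasp_force: 0.0
```

Request:
{"fn": "drive_tool", "kwargs": {"motion": [[[0, 0, 0], [0, 0, 0]], [[0, 0, 0], [0, 0, 0]], [[0, 0, 0], [0, 0, 0]], [[0, 0, 0], [0, 0, 0]], [[0, 0, 0], [0, 0, 0]]], "gripper": 0.4}}

```text
time_s: 10.6
position: [0.5436, -0.0281, 0.0134]
tcp_rot: [[0.332, 0.941, -0.058], [0.927, -0.337, -0.167], [-0.176, 0.001, -0.984]]
force: [-0.5, 1.0, 1.3]
opening: 0.633
grasp_force: 0.7
```

Request:
{"fn": "drive_tool", "kwargs": {"motion": [[[0, 0, 0], [0, 0, 0]], [[0, 0, 0], [0, 0, 0]]]}}

```text
time_s: 10.8
position: [0.5434, -0.028, 0.0131]
tcp_rot: [[0.332, 0.942, -0.059], [0.927, -0.337, -0.167], [-0.177, 0.001, -0.984]]
force: [-2.3, 1.1, 4.3]
opening: 0.6
grasp_force: 29.1
```

```bash
python3 - <<'E'
from h import *
s=read_state();w=capture("wrist")[:,:,::-1];a=capture("scene")[:,:,::-1]
cv2.imwrite("pics/w3.png",np.hstack([cv2.resize(w[100:400,150:490],(400,353)),cv2.resize(a[150:290,250:410],(400,353))]))
print(s["opening"],s["grasp_force"],s["force"])
E
```

```text
0.5996735564282232 29.06595997978002 [-2.3189  1.1331  4.2978]
```

View pics/w3.png

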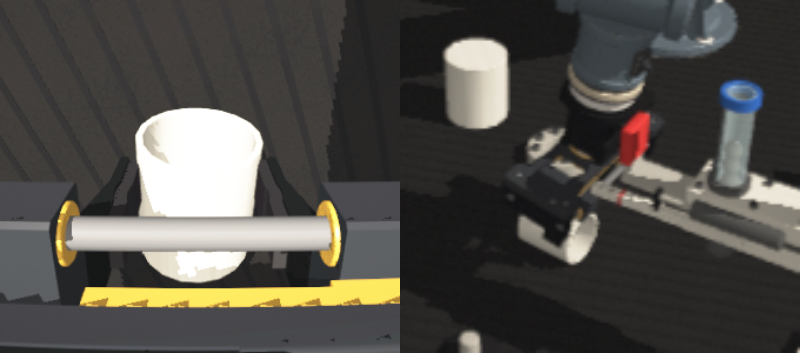

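Request:
{"fn": "drive_tool", "kwargs": {"motion": [[[0, 0, 0], [0, 0, 0]], [[0, 0, 0], [0, 0, 0]]]}}

```text
time_s: 11.1
position: [0.5434, -0.0281, 0.0131]
tcp_rot: [[0.332, 0.941, -0.059], [0.927, -0.337, -0.167], [-0.177, 0.001, -0.984]]
force: [-0.6, 1.7, 5.5]
opening: 0.598
grasp_force: 29.3
```

```bash
python3 - <<'E'
from h import *
s=read_state();w=capture("wrist")[:,:,::-1];cv2.imwrite("pics/w4.png",w)
W=cam("wrist",s)
# bright cup silhouette: measured mouth ellipse vs prediction for lying cup
G=np.array([.5352,-.0504,.029]);a=np.radians(70.2);h=np.array([np.cos(a),np.sin(a),0]);l=np.array([h[1],-h[0],0])
for t in(.045,):
  for q in range(0,360,45):
    print(q,proj(W,G+t*h+.029*(np.cos(np.radians(q))*l+np.sin(np.radians(q))*np.array([0,0,1]))).round(0))
g=w.min(2);m=(g>150).astype(np.uint8);nl,lab,st,ce=cv2.connectedComponentsWithStats(m)
print([st[i].tolist() for i in range(1,nl) if st[i][4]>300])
for y in range(190,340,8):
    r=np.where(m[y,220:420])[0]; print(y,(r[0]+220,r[-1]+220) if len(r) else None,end=" ")
print(s["force"],s["moment"],s["position"])
E
```

```text
0 [372. 219.]
45 [361. 241.]
90 [318. 252.]
135 [276. 241.]
180 [264. 219.]
225 [284. 200.]
270 [318. 194.]
315 [353. 200.]
[[265, 192, 109, 93, 8842], [40, 282, 48, 25, 1033], [206, 286, 226, 26, 5694], [271, 313, 88, 27, 1728]]
190 None 198 (np.int64(281), np.int64(351)) 206 (np.int64(270), np.int64(364)) 214 (np.int64(265), np.int64(370)) 222 (np.int64(266), np.int64(373)) 230 (np.int64(266), np.int64(371)) 238 (np.int64(267), np.int64(369)) 246 (np.int64(269), np.int64(367)) 254 (np.int64(270), np.int64(366)) 262 (np.int64(270), np.int64(365)) 270 (np.int64(271), np.int64(365)) 278 (np.int64(269), np.int64(364)) 286 (np.int64(220), np.int64(419)) 294 (np.int64(220), np.int64(419)) 302 (np.int64(220), np.int64(419)) 310 (np.int64(220), np.int64(419)) 318 (np.int64(274), np.int64(357)) 326 (np.int64(280), np.int64(351)) 334 (np.int64(291), np.int64(340)) [-0.6152  1.7052  5.513 ] [ 0.3381  0.3634 -0.092 ] [ 0.5434 -0.0281  0.0131]
```

The cup's mouth silhouette (columns 265–373, top row 192) matches the predicted lying cup, so it hasn't moved; the pads have just settled on it. Lifting.

Request:
{"fn": "drive_tool", "kwargs": {"motion": [[[-2, 0, -10], [0, 0, 0]], [[-5, 0, -30], [0, 0, 0]], [[-6, 0, -36], [0, 0, 0]], [[-6, 0, -36], [0, 0, 0]], [[-5, 0, -32], [0, 0, 0]]]}}

```text
time_s: 11.65
position: [0.5445, -0.0268, 0.1607]
tcp_rot: [[0.332, 0.941, -0.057], [0.927, -0.337, -0.167], [-0.176, 0.003, -0.984]]
force: [-0.0, 0.1, -1.0]
opening: 0.598
grasp_force: 28.3
```

```bash
python3 - <<'E'
from h import *
s=read_state();w=capture("wrist")[:,:,::-1]
m=(w.min(2)>150).astype(np.uint8)
for y in range(182,290,12):
    r=np.where(m[y,220:420])[0]; print(y,(r[0]+220,r[-1]+220) if len(r) else None,end=" ")
print(s["opening"],s["force"])
rows((.54,-.03,.17),pose(55,10),12)
E
```

```text
182 None 194 (np.int64(292), np.int64(339)) 206 (np.int64(270), np.int64(364)) 218 (np.int64(220), np.int64(372)) 230 (np.int64(220), np.int64(370)) 242 (np.int64(220), np.int64(367)) 254 (np.int64(271), np.int64(366)) 266 (np.int64(273), np.int64(419)) 278 (np.int64(274), np.int64(363)) 0.5982319680344245 [-0.0343  0.052  -0.9711]
[[-0.5, -0.5, -0.3], [-0.013, 0.13, 0.021]]
[[-0.5, -0.5, -0.3], [-0.013, 0.13, 0.021]]
[[-0.4, -0.5, -0.4], [-0.013, 0.13, 0.021]]
[[-0.4, -0.5, -0.5], [-0.013, 0.13, 0.021]]
[[-0.3, -0.5, -0.5], [-0.013, 0.13, 0.021]]
[[-0.3, -0.5, -0.6], [-0.013, 0.13, 0.021]]
[[-0.2, -0.5, -0.6], [-0.013, 0.13, 0.021]]
[[-0.1, -0.5, -0.6], [-0.013, 0.13, 0.021]]
[[-0.1, -0.4, -0.6], [-0.013, 0.13, 0.021]]
[[0.0, -0.4, -0.7], [-0.013, 0.13, 0.021]]
[[0.1, -0.4, -0.7], [-0.013, 0.13, 0.021]]
[[0.2, -0.4, -0.6], [-0.013, 0.13, 0.021]]
```

The cup came up unchanged in the grip. Turning it mouth-up.

Request:
{"fn": "drive_tool", "kwargs": {"motion": [[[0, -0.5, 0], [-0.013, 0.13, 0.021]], [[0, -0.5, -0.5], [-0.013, 0.13, 0.021]], [[0, -0.5, -0.5], [-0.013, 0.13, 0.021]], [[0, -0.5, -0.5], [-0.013, 0.13, 0.021]], [[0, -0.5, -0.5], [-0.013, 0.13, 0.021]]]}}

```text
time_s: 12.2
position: [0.5424, -0.0268, 0.1618]
tcp_rot: [[0.369, 0.896, 0.246], [0.807, -0.44, 0.394], [0.461, 0.053, -0.886]]
force: [-1.1, 0.1, -2.3]
opening: 0.601
grasp_force: 28.3
```

Request:
{"fn": "drive_tool", "kwargs": {"motion": [[[0, -0.5, -0.5], [-0.013, 0.13, 0.021]], [[0, -0.5, -0.5], [-0.013, 0.13, 0.021]], [[0, -0.5, -0.5], [-0.013, 0.13, 0.021]], [[0, -0.5, -0.5], [-0.013, 0.13, 0.021]], [[0, -0.5, -0.5], [-0.013, 0.13, 0.021]]]}}

```text
time_s: 12.7
position: [0.5391, -0.0279, 0.1624]
tcp_rot: [[0.214, 0.839, 0.501], [0.367, -0.544, 0.755], [0.906, 0.022, -0.424]]
force: [0.5, 0.1, -1.9]
opening: 0.598
grasp_force: 28.4
```

Request:
{"fn": "drive_tool", "kwargs": {"motion": [[[0, -0.5, -0.5], [-0.013, 0.13, 0.021]], [[0, -0.5, -0.5], [-0.013, 0.13, 0.021]], [[0, 0, 0], [0, 0, 0]]]}}

```text
time_s: 13.0
position: [0.5367, -0.0278, 0.1576]
tcp_rot: [[0.12, 0.818, 0.563], [0.134, -0.575, 0.807], [0.984, -0.022, -0.179]]
force: [0.2, 0.4, -0.9]
opening: 0.598
grasp_force: 28.4
```

```bash
python3 - <<'E'
from h import *
s=read_state();print(s["joint_positions"])
R=pose(55,10)
print("fix+down");a=rows(tcp((.555,-.03,.056),R),R,5)
print("in");a=rows(tcp((.6515,.1385,.056),R),R,6,a)
a=capture("scene")[:,:,::-1];b=capture("side")[:,:,::-1];cv2.imwrite("pics/s5.png",np.hstack([cv2.resize(a[100:300,200:400],(400,400)),cv2.resize(b[100:300,220:420],(400,400))]))
E
```

```text
[-54.0013  53.5343 114.2726  69.253   83.8581 -77.1566]
fix+down
[[-19.6, 3.7, 9.1], [-0.0, 0.001, -0.004]]
[[-19.6, 3.6, 9.1], [-0.0, 0.001, -0.004]]
[[-19.6, 3.5, 9.1], [-0.0, 0.001, -0.004]]
[[-19.7, 3.4, 9.1], [-0.0, 0.001, -0.004]]
[[-19.7, 3.3, 9.1], [-0.0, 0.001, -0.004]]
in
[[5.6, -2.9, 31.7], [0.0, 0.0, 0.0]]
[[5.6, -2.9, 31.7], [0.0, 0.0, 0.0]]
[[5.6, -2.9, 31.7], [0.0, 0.0, 0.0]]
[[5.6, -2.9, 31.7], [0.0, 0.0, 0.0]]
[[5.6, -2.9, 31.7], [0.0, 0.0, 0.0]]
[[5.6, -2.9, 31.7], [0.0, 0.0, 0.0]]
```

View pics/s5.png

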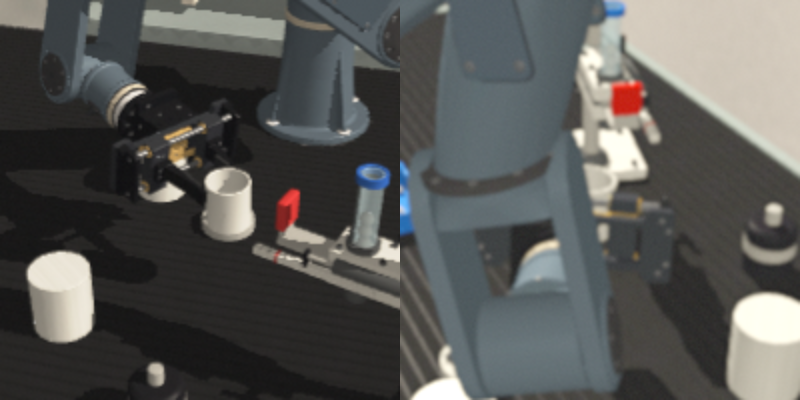

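The cup is mouth-up, at crop (228,205) in the scene view. Lowering partway, then going in under the outlet.

Request:
{"fn": "drive_tool", "kwargs": {"motion": [[[-17, 3.5, 9], [0, 0, -0.004]], [[-17, 3.5, 9], [0, 0, -0.004]], [[-17, 3.5, 9], [0, 0, -0.004]], [[-17, 3.5, 9], [0, 0, -0.004]], [[-14, 3.5, 9], [0, 0, -0.004]]]}}

```text
time_s: 13.6
position: [0.5694, -0.0118, 0.0754]
tcp_rot: [[0.093, 0.823, 0.561], [0.158, -0.568, 0.807], [0.983, 0.013, -0.183]]
force: [-0.0, -0.4, -1.0]
opening: 0.594
grasp_force: 28.4
```

Request:
{"fn": "drive_tool", "kwargs": {"motion": [[[5.5, -3, 31], [0, 0, 0]], [[5.5, -3, 31], [0, 0, 0]], [[5.5, -3, 31], [0, 0, 0]], [[0, 0, 0], [0, 0, 0]]]}}

```text
time_s: 14.0
position: [0.6148, 0.0756, 0.0765]
tcp_rot: [[0.092, 0.826, 0.556], [0.156, -0.563, 0.811], [0.984, 0.012, -0.18]]
force: [-0.3, -0.6, -0.2]
opening: 0.598
grasp_force: 28.4
```

```bash
python3 - <<'E'
from h import *
s=read_state();print(s["joint_positions"],s["force"])
R=pose(55,10)
a=rows(tcp((.6515,.1385,.060),R),R,4)
E
```

```text
[-37.6156  63.2846 109.8202  85.5641  80.0751 -83.7209] [-0.3162 -0.6207 -0.238 ]
[[-0.7, -1.3, 23.3], [-0.003, 0.002, 0.004]]
[[-0.8, -1.3, 23.3], [-0.003, 0.002, 0.004]]
[[-0.8, -1.4, 23.3], [-0.003, 0.002, 0.004]]
[[-0.9, -1.4, 23.3], [-0.003, 0.002, 0.004]]
```

Request:
{"fn": "drive_tool", "kwargs": {"motion": [[[-1, -1.3, 23], [-0.003, 0.002, 0.004]], [[-1, -1.3, 23], [-0.003, 0.002, 0.004]], [[-1, -1.3, 23], [-0.003, 0.002, 0.004]], [[-1, -1.3, 21], [-0.003, 0.002, 0.004]], [[0, 0, 0], [0, 0, 0]]]}}

```text
time_s: 14.5
position: [0.6613, 0.1483, 0.0559]
tcp_rot: [[0.101, 0.816, 0.569], [0.139, -0.578, 0.804], [0.985, -0.002, -0.171]]
force: [-0.5, 0.2, -1.4]
opening: 0.597
grasp_force: 28.4
```

```bash
python3 - <<'E'
from h import *
s=read_state();print(s["joint_positions"],s["force"])
R=s["tcp_rot"];print("cup axis est",s["position"]-.0162*R[:,2],"want .6515 .1385; grasp z est")
print("tool shift for 1mm x,y,z world",R.T.round(3).tolist())
w=capture("wrist")[:,:,::-1];a=capture("scene")[:,:,::-1];cv2.imwrite("pics/w6.png",w);cv2.imwrite("pics/a6.png",a)
cv2.imwrite("pics/s6.png",np.hstack([cv2.resize(w[100:300,200:440],(480,400)),cv2.resize(a[170:290,340:430],(300,400),interpolation=2)]))
E
```

```text
[-27.0499  65.7409 106.6473  96.8728  79.1288 -82.2121] [-0.4574  0.1604 -1.4127]
cup axis est [0.6521 0.1353 0.0586] want .6515 .1385; grasp z est
tool shift for 1mm x,y,z world [[0.101, 0.139, 0.985], [0.816, -0.578, -0.002], [0.569, 0.804, -0.171]]
```

View pics/s6.png

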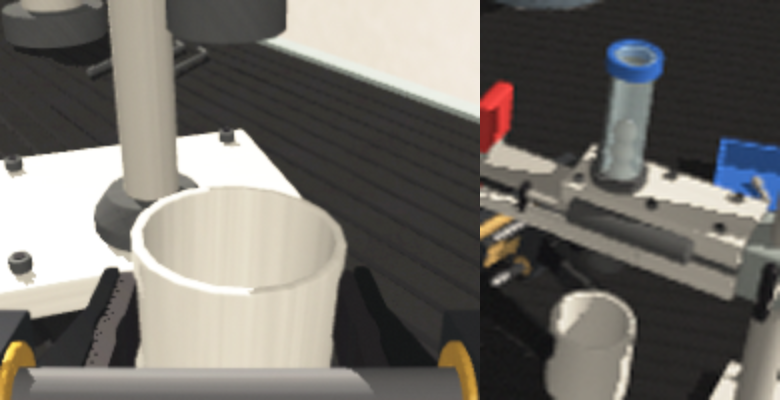

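The wrist crop shows the mouth-up cup, rim centre at about wrist pixel (319.5,220), with the dark pipe above it centred on column 313.5. The scene crop shows the cup still in front of the outlet axis. Refining numerically from here; my picture allowance is used up.

```bash
python3 - <<'E'
from h import *
s=read_state();W=cam("wrist",s);S=cam("scene")
w=cv2.imread("pics/w6.png");a=cv2.imread("pics/a6.png")
print("outlet pred",proj(W,(.6515,.1385,.132)),"front edge",proj(W,(.6515-.014*.57,.1385-.014*.81,.132)))
# pipe edges in wrist rows
g=w.mean(2)
for y in(103,106,109,112,116,120):
    print(y,g[y,276:352:3].astype(int).tolist())
C=s["position"]-.0162*s["tcp_rot"][:,2]
print("rim by ray",onz(W,(319.5,220),.077),"pred cup px",proj(W,(C[0],C[1],.077)))
# scene: cup rim centre crop (594,325)->(340+114/3.333,170+155/3.333)
uv=(340+(594-480)/3.333,170+325/3.333);print("scene uv",uv,onz(S,uv,.077))
l=[onz(W,(266.3,220),.077),onz(W,(373,220),.077)];print(l,np.linalg.norm(l[0]-l[1]))
E
```

```text
outlet pred [311.0381 112.866 ] front edge [310.6534 120.5607]
103 [160, 156, 127, 63, 67, 70, 70, 73, 73, 73, 73, 77, 77, 75, 77, 74, 73, 74, 70, 67, 65, 64, 57, 225, 227, 228]
106 [162, 156, 131, 62, 67, 71, 72, 74, 74, 74, 73, 76, 75, 74, 76, 76, 73, 73, 70, 68, 65, 62, 56, 224, 227, 228]
109 [162, 156, 132, 62, 68, 69, 71, 74, 73, 75, 73, 74, 76, 75, 75, 75, 75, 71, 71, 69, 65, 63, 57, 224, 225, 227]
112 [164, 157, 135, 62, 67, 69, 72, 74, 75, 75, 75, 74, 74, 76, 76, 74, 75, 73, 70, 68, 66, 62, 55, 224, 227, 225]
116 [166, 159, 151, 96, 65, 69, 71, 74, 74, 75, 76, 76, 74, 74, 74, 76, 73, 74, 70, 68, 67, 72, 213, 225, 226, 226]
120 [166, 158, 150, 120, 105, 57, 61, 67, 71, 74, 75, 76, 76, 73, 73, 73, 71, 73, 104, 168, 231, 232, 233, 229, 227, 226]
rim by ray [0.6507 0.1306 0.077 ] pred cup px [318.8982 217.2807]
scene uv (374.2034203420342, 267.5097509750975) [0.6587 0.1367 0.077 ]
[array([0.6279, 0.1471, 0.077 ]), array([0.6736, 0.1141, 0.077 ])] 0.05638556135935148
```

```bash
python3 - <<'E'
from h import *
s=read_state();W=cam("wrist",s);S=cam("scene")
a=cv2.imread("pics/a6.png")
C=s["position"]-.0162*s["tcp_rot"][:,2];print(C)
def ext(c,z,r=.029):
    q=np.array([proj(c,(C[0]+r*np.cos(t),C[1]+r*np.sin(t),z)) for t in np.linspace(0,6.283,73)]);return q.min(0).round(1),q.max(0).round(1)
for z in(.075,.077,.079):print(z,"wrist",ext(W,z),"obs 266.3 373 193 246.5 | scene",ext(S,z),"obs 361.3 386.8 257 ?")
print("scene bottom",ext(S,.013))
m=(a.min(2)>85).astype(np.uint8)
for y in range(252,300,3):print(y,''.join('#' if v else '.' for v in m[y,350:400]))
E
```

```text
[0.6521 0.1331 0.0585]
0.075 wrist (array([264.6, 195.5]), array([373.3, 253.7])) obs 266.3 373 193 246.5 | scene (array([360.4, 257.6]), array([385.4, 274.8])) obs 361.3 386.8 257 ?
0.077 wrist (array([264.3, 192.6]), array([373.6, 250.2])) obs 266.3 373 193 246.5 | scene (array([360.5, 257. ]), array([385.5, 274.1])) obs 361.3 386.8 257 ?
0.079 wrist (array([264. , 189.7]), array([373.9, 246.7])) obs 266.3 373 193 246.5 | scene (array([360.6, 256.3]), array([385.6, 273.5])) obs 361.3 386.8 257 ?
scene bottom (array([358.3, 276.4]), array([382.4, 293.8]))
252 .............................................#####
255 ..................................................
258 ...............###############....................
261 .............#####################................
264 ............########################..............
267 ...........##########################.............
270 .............########################.............
273 .............#######################..............
276 ............########################..............
279 ...........########################...............
282 ..........#########################...............
285 ..........########################................
288 ............######################................
291 ...............################...................
294 ..................................................
297 ..................................................
```

Both views agree with the kinematic estimate to about 1 px: cup axis at about (0.652, 0.1345), rim z 0.077. It needs about 3.5 mm more in y and 13 mm down.

Request:
{"fn": "drive_tool", "kwargs": {"motion": [[[0.5, -2, 3], [0, 0, 0]], [[-5, 0, 1], [0, 0, 0]], [[-4, 0, 0.7], [0, 0, 0]], [[0, 0, 0], [0, 0, 0]], [[0, 0, 0], [0, 0, 0]]]}}

```text
time_s: 15.1
position: [0.661, 0.1493, 0.0441]
tcp_rot: [[0.106, 0.813, 0.573], [0.135, -0.583, 0.801], [0.985, -0.008, -0.171]]
force: [-0.5, 0.5, -1.7]
opening: 0.598
grasp_force: 28.4
```

Request:
{"fn": "drive_tool", "kwargs": {"motion": [[[-1.5, 0, 0.3], [0, 0, 0]], [[0, 0, 0], [0, 0, 0]]]}}

```text
time_s: 15.3
position: [0.6611, 0.1496, 0.0437]
tcp_rot: [[0.104, 0.813, 0.573], [0.134, -0.582, 0.802], [0.986, -0.007, -0.169]]
force: [-1.3, -0.2, 1.1]
opening: 0.603
grasp_force: 28.6
```

Request:
{"fn": "drive_tool", "kwargs": {"motion": [[[-0.8, 0.5, 1], [0, 0, 0]], [[0, 0, 0], [0, 0, 0]]]}}

```text
time_s: 15.5
position: [0.6617, 0.1504, 0.0437]
tcp_rot: [[0.103, 0.813, 0.572], [0.132, -0.582, 0.803], [0.986, -0.007, -0.167]]
force: [-2.6, -1.7, 4.8]
opening: 0.597
grasp_force: 28.9
```

Contact. Releasing.

Request:
{"fn": "drive_tool", "kwargs": {"motion": [[[0, 0, 0], [0, 0, 0]], [[0, 0, 0], [0, 0, 0]], [[0, 0, 0], [0, 0, 0]], [[0, 0, 0], [0, 0, 0]], [[0, 0, 0], [0, 0, 0]]], "gripper": 1.0}}

```text
time_s: 16.0
position: [0.662, 0.1501, 0.0418]
tcp_rot: [[0.105, 0.813, 0.573], [0.135, -0.582, 0.802], [0.985, -0.007, -0.171]]
force: [0.1, -0.5, -0.1]
opening: 0.951
grasp_force: 0.0
```

```bash
python3 - <<'E'
from h import *
s=read_state();W=cam("wrist",s);S=cam("scene")
w=capture("wrist")[:,:,::-1];a=capture("scene")[:,:,::-1];cv2.imwrite("pics/a7.png",a)
def ext(c,C,z,r=.029):
    q=np.array([proj(c,(C[0]+r*np.cos(t),C[1]+r*np.sin(t),z)) for t in np.linspace(0,6.283,73)]);return q.min(0).round(1),q.max(0).round(1)
C=(.652,.138)
print("W",ext(W,C,.064),"S top",ext(S,C,.064),"S bot",ext(S,C,0),s["opening"])
m=(a.min(2)>85).astype(np.uint8)
for y in range(255,306,3):print(y,''.join('#' if v else '.' for v in m[y,350:400]))
m=(w.min(2)>150)
for y in range(188,290,12):
    r=np.where(m[y,240:400])[0];print(y,(r[0]+240,r[-1]+240) if len(r) else None,end=' ')
E
```

```text
W (array([262., 191.]), array([371.4, 248.2])) S top (array([362.1, 261.4]), array([387. , 278.6])) S bot (array([359.9, 280.5]), array([383.8, 298. ])) 0.9506944181688022
255 ####..............................................
258 ..................................................
261 ....................#######.......................
264 ..............####################................
267 .............########################.............
270 .............#########################............
273 .............#########################............
276 ............#########################.............
279 ............#########################.............
282 ............########################..............
285 ...........#########################..............
288 ...........#########################..............
291 ............#######################...............
294 ..............####################................
297 ....................########......................
300 ..................................................
303 ..................................................
188 (np.int64(240), np.int64(353)) 200 (np.int64(240), np.int64(365)) 212 (np.int64(240), np.int64(367)) 224 (np.int64(240), np.int64(366)) 236 (np.int64(241), np.int64(365)) 248 (np.int64(263), np.int64(364)) 260 (np.int64(264), np.int64(363)) 272 (np.int64(265), np.int64(362)) 284 (np.int64(240), np.int64(362))
```

The cup stands at (0.652, 0.138): its scene outline, columns 362–388 and rows 261–298, matches to within 1 px. Backing straight out.

Request:
{"fn": "drive_tool", "kwargs": {"motion": [[[-2, 0, -10], [0, 0, 0]], [[-4, 0, -24], [0, 0, 0]], [[-5, 0, -30], [0, 0, 0]], [[-6, 0, -36], [0, 0, 0]], [[-6, 0, -38], [0, 0, 0]]], "gripper": 1.0}}

```text
time_s: 16.6
position: [0.5795, 0.0354, 0.043]
tcp_rot: [[0.104, 0.813, 0.572], [0.135, -0.582, 0.802], [0.985, -0.006, -0.171]]
force: [-0.2, -0.8, -1.5]
opening: 1.001
grasp_force: 0.0
```

Request:
{"fn": "drive_tool", "kwargs": {"motion": [[[0, 0, -36], [0, 0, 0]], [[10, 0, -30], [0, 0, 0]], [[30, 0, -10], [0, 0, 0]], [[40, 0, 0], [0, 0, 0]], [[40, 0, 0], [0, 0, 0]]]}}

```text
time_s: 17.1
position: [0.5493, -0.0098, 0.1752]
tcp_rot: [[0.106, 0.811, 0.575], [0.134, -0.585, 0.8], [0.985, -0.008, -0.17]]
force: [1.1, -0.6, 0.3]
opening: 0.997
grasp_force: 0.0
```

```bash
python3 - <<'E'
from h import *
s=read_state();print(s["joint_positions"])
a=rows((.55,-.05,.30),pose(72.8,80),10)
E
```

```text
[-51.52    51.6849 115.3343  72.4327  83.9282 -76.9658]
[[11.8, 2.3, -5.3], [0.024, -0.121, -0.025]]
[[11.0, 2.4, -6.7], [0.024, -0.121, -0.025]]
[[10.0, 2.5, -8.1], [0.024, -0.121, -0.025]]
[[8.9, 2.6, -9.3], [0.024, -0.121, -0.025]]
[[7.6, 2.5, -10.4], [0.024, -0.121, -0.025]]
[[6.3, 2.4, -11.3], [0.024, -0.121, -0.025]]
[[4.8, 2.3, -12.0], [0.024, -0.121, -0.025]]
[[3.2, 2.1, -12.5], [0.024, -0.121, -0.025]]
[[1.6, 1.9, -12.9], [0.024, -0.121, -0.025]]
[[0.0, 1.6, -13.0], [0.024, -0.121, -0.025]]
```

Request:
{"fn": "drive_tool", "kwargs": {"motion": [[[12, 2.3, -5], [0.024, -0.121, -0.025]], [[11, 2.4, -7], [0.024, -0.121, -0.025]], [[10, 2.5, -8], [0.024, -0.121, -0.025]], [[9, 2.6, -9], [0.024, -0.121, -0.025]], [[8, 2.5, -10], [0.024, -0.121, -0.025]]]}}

```text
time_s: 17.6
position: [0.5496, -0.0288, 0.2378]
tcp_rot: [[0.284, 0.895, 0.345], [0.65, -0.444, 0.617], [0.705, 0.049, -0.708]]
force: [0.3, -0.7, -1.0]
opening: 1.001
grasp_force: 0.0
```

Request:
{"fn": "drive_tool", "kwargs": {"motion": [[[6, 2.4, -11], [0.024, -0.121, -0.025]], [[5, 2.3, -12], [0.024, -0.121, -0.025]], [[3, 2, -12], [0.024, -0.121, -0.025]], [[1.6, 2, -13], [0.024, -0.121, -0.025]], [[0, 1.6, -13], [0.024, -0.121, -0.025]]]}}

```text
time_s: 18.1
position: [0.5499, -0.0488, 0.2996]
tcp_rot: [[0.288, 0.956, 0.051], [0.942, -0.292, 0.164], [0.172, 0.001, -0.985]]
force: [0.6, -0.3, -0.1]
opening: 1.002
grasp_force: 0.0
```

Request:
{"fn": "drive_tool", "kwargs": {"motion": [[[0, 0, 0], [0, 0, 0]], [[0, 0, 0], [0, 0, 0]]]}}

```text
time_s: 18.3
position: [0.5497, -0.0472, 0.2977]
tcp_rot: [[0.286, 0.957, 0.051], [0.941, -0.291, 0.172], [0.179, -0.001, -0.984]]
force: [-0.7, -0.6, -0.7]
opening: 0.997
grasp_force: 0.0
```

```bash
python3 - <<'E'
from h import *
s=read_state();W=cam("wrist",s);w=capture("wrist")[:,:,::-1]
print(s["position"],s["joint_positions"])
hsv=cv2.cvtColor(w,cv2.COLOR_BGR2HSV)
m=((hsv[...,1]>150)&(hsv[...,2]>70)&((hsv[...,0]<6)|(hsv[...,0]>174))).astype(np.uint8)
nl,l,st,ce=cv2.connectedComponentsWithStats(m)
print([(st[i].tolist(),ce[i].round(1).tolist()) for i in range(1,nl) if st[i][4]>5])
b=np.radians(72.8);yd=np.array([np.cos(b),np.sin(b)]);xd=np.array([yd[1],-yd[0]]);O=np.array([.652,.138])
P=lambda x,y,z:np.r_[O+x*xd+y*yd,z]
q=np.array([proj(W,P(x,-.092+y,z)) for x in(-.018,.018) for y in(-.006,.006) for z in(.196,.234)])
print("tab pred bbox",q.min(0),q.max(0))
R=pose(72.8,80);T=P(0,-.093,.215)
print("tab",T);a=rows(tcp(T,R)-R[:,2]*.10,R,5);a=rows(tcp(T,R),R,4,a)
E
```

```text
[ 0.5497 -0.0472  0.2977] [-22.833   18.0334  86.8538  10.5638  76.4538  -8.516 ]
[([347, 59, 58, 25, 1106], [372.5, 71.3])]
tab pred bbox [347.4085  58.306 ] [398.9295  84.7839]
tab [0.6245 0.0492 0.215 ]
[[19.7, 8.8, 4.0], [-0.001, -0.001, 0.001]]
[[19.7, 8.7, 4.0], [-0.001, -0.001, 0.001]]
[[19.7, 8.7, 4.0], [-0.001, -0.001, 0.001]]
[[19.7, 8.7, 4.0], [-0.001, -0.001, 0.001]]
[[19.8, 8.7, 3.9], [-0.001, -0.001, 0.001]]
[[0.0, 0.0, 25.0], [0.0, 0.0, 0.0]]
[[0.0, 0.0, 25.0], [0.0, 0.0, 0.0]]
[[0.0, 0.0, 25.0], [0.0, 0.0, 0.0]]
[[0.0, 0.0, 25.0], [0.0, 0.0, 0.0]]
```

The red tab in the wrist image (rows 59–84, left edge column 347) is where predicted. Approaching above it, then descending with the jaws across its width.

Request:
{"fn": "drive_tool", "kwargs": {"motion": [[[20, 9, 4], [0, 0, 0]], [[20, 9, 4], [0, 0, 0]], [[20, 9, 4], [0, 0, 0]], [[20, 9, 4], [0, 0, 0]], [[18.5, 8.5, 4], [0, 0, 0]]]}}

```text
time_s: 18.85
position: [0.6216, 0.0345, 0.2939]
tcp_rot: [[0.29, 0.956, 0.049], [0.94, -0.295, 0.172], [0.179, -0.004, -0.984]]
force: [0.1, 0.1, -0.3]
opening: 1.002
grasp_force: 0.0
```

Request:
{"fn": "drive_tool", "kwargs": {"motion": [[[0, 0, 0], [0, 0, 0]], [[0, 0, 0], [0, 0, 0]]]}}

```text
time_s: 19.05
position: [0.6212, 0.0342, 0.2944]
tcp_rot: [[0.289, 0.956, 0.049], [0.941, -0.293, 0.171], [0.177, -0.003, -0.984]]
force: [-0.5, 0.3, 0.1]
opening: 1.001
grasp_force: 0.0
```

```bash
python3 - <<'E'
from h import *
s=read_state();W=cam("wrist",s);w=capture("wrist")[:,:,::-1];cv2.imwrite("pics/w8.png",w)
hsv=cv2.cvtColor(w,cv2.COLOR_BGR2HSV)
m=((hsv[...,1]>150)&(hsv[...,2]>70)&((hsv[...,0]<6)|(hsv[...,0]>174))).astype(np.uint8)
nl,l,st,ce=cv2.connectedComponentsWithStats(m)
print([(st[i].tolist(),ce[i].round(1).tolist()) for i in range(1,nl) if st[i][4]>5])
b=np.radians(72.8);yd=np.array([np.cos(b),np.sin(b)]);xd=np.array([yd[1],-yd[0]]);O=np.array([.652,.138])
P=lambda x,y,z:np.r_[O+x*xd+y*yd,z]
for z in(.196,.234):
    q=np.array([proj(W,P(x,-.092+y,z)) for x in(-.018,.018) for y in(-.006,.006)]);print("tab pred",z,q.round(0).tolist())
print("mark",proj(W,P(.031,-.091,.178)))
R=pose(72.8,80);T=P(0,-.093,.215);rows(tcp(T,R),R,4)
E
```

```text
[([343, 179, 13, 4, 30], [349.0, 180.4]), ([293, 183, 47, 20, 828], [316.2, 192.8])]
tab pred 0.196 [[297.0, 196.0], [297.0, 183.0], [337.0, 196.0], [337.0, 183.0]]
tab pred 0.234 [[294.0, 203.0], [294.0, 188.0], [340.0, 203.0], [340.0, 188.0]]
mark [350.0661 186.6234]
[[0.2, -0.3, 25.1], [-0.001, -0.001, 0.0]]
[[0.3, -0.3, 25.1], [-0.001, -0.001, 0.0]]
[[0.3, -0.3, 25.1], [-0.001, -0.001, 0.0]]
[[0.3, -0.3, 25.1], [-0.001, -0.001, 0.0]]
```

The tab matches to within 1 px and the red line is at (349,180). Descending and gripping.

Request:
{"fn": "drive_tool", "kwargs": {"motion": [[[0.3, 0, 28], [0, 0, 0]], [[0.3, -0.3, 28], [0, 0, 0]], [[0.3, -0.3, 26], [0, 0, 0]], [[0, -0.3, 14], [0, 0, 0]], [[0, 0, 4], [0, 0, 0]]]}}

```text
time_s: 19.6
position: [0.6256, 0.053, 0.1962]
tcp_rot: [[0.289, 0.956, 0.049], [0.941, -0.293, 0.17], [0.177, -0.003, -0.984]]
force: [0.6, -0.2, 0.3]
opening: 1.003
grasp_force: 0.0
```

Request:
{"fn": "drive_tool", "kwargs": {"motion": [[[0, 0, 0], [0, 0, 0]], [[0, 0, 0], [0, 0, 0]], [[0, 0, 0], [0, 0, 0]], [[0, 0, 0], [0, 0, 0]], [[0, 0, 0], [0, 0, 0]]], "gripper": 0.2}}

```text
time_s: 20.1
position: [0.6276, 0.0535, 0.1988]
tcp_rot: [[0.287, 0.957, 0.054], [0.941, -0.292, 0.169], [0.178, 0.002, -0.984]]
force: [1.2, -0.2, 0.3]
opening: 0.631
grasp_force: 0.0
```

Request:
{"fn": "drive_tool", "kwargs": {"motion": [[[0, 0, 0], [0, 0, 0]], [[0, 0, 0], [0, 0, 0]], [[0, 0, 0], [0, 0, 0]]]}}

```text
time_s: 20.4
position: [0.6254, 0.0542, 0.198]
tcp_rot: [[0.287, 0.957, 0.048], [0.941, -0.291, 0.171], [0.178, -0.003, -0.984]]
force: [-4.7, 0.9, 3.8]
opening: 0.411
grasp_force: 30.0
```

```bash
cat > gate.py <<'E'
from h import *
s=read_state();W=cam("wrist",s);w=capture("wrist")[:,:,::-1].copy()
b=np.radians(72.8);yd=np.array([np.cos(b),np.sin(b)]);xd=np.array([yd[1],-yd[0]]);O=np.array([.652,.138])
P=lambda x,y,z:np.r_[O+x*xd+y*yd,z]
print("tcp yd",(s["position"][:2]-O)@yd,"xd",(s["position"][:2]-O)@xd,"F",s["force"],s["opening"],s["grasp_force"])
# sample the rail's upper face along y at x_d .027...035
for x in(.029,.031,.033):
    L=[]
    for y in np.arange(-.115,-.030,.002):
        u,v=proj(W,P(x,y,.178)); px=w[int(round(v)),int(round(u))].astype(int) if 0<=v<399.5 and 0<=u<639.5 else [0,0,0]
        L.append("R" if px[2]>1.6*px[1]+10 else ("k" if max(px)<70 else "w" if min(px)>120 else "-"))
    print(x,"".join(L),"y from -.115 step .002")
E
python3 gate.py
```

```text
tcp yd -0.08795757257073471 xd -0.0006333435709535574 F [-4.7448  0.8601  3.8351] 0.41091865359868773 29.99887704849243
0.029 kkkkkkkkkkkkwwwRwwwwwwwwwwwwwwww--wwwwwwwww y from -.115 step .002
0.031 kkkkkkkkkkkkwwwRwwwwwwwwwwwwww-wkkwwwwwwwww y from -.115 step .002
0.033 kkkkkkkkkkk-wwwRwwwwwwwwwwwwwwwwkkwwwwwwwww y from -.115 step .002
```

The tab is gripped (35.8 mm wide). On the rail, the red line is at y≈−0.085 and the pointer at −0.050, so the pull is about 36 mm.

Request:
{"fn": "drive_tool", "kwargs": {"motion": [[[-6.9, 0, -1.2], [0, 0, 0]], [[-6.9, 0, -1.2], [0, 0, 0]], [[-6.9, 0, -1.2], [0, 0, 0]], [[-6.9, 0, -1.2], [0, 0, 0]], [[-6.4, 0, -1.2], [0, 0, 0]]]}}

```text
time_s: 20.95
position: [0.6162, 0.0243, 0.198]
tcp_rot: [[0.287, 0.957, 0.051], [0.94, -0.292, 0.177], [0.184, -0.003, -0.983]]
force: [-1.8, 9.3, 0.9]
opening: 0.407
grasp_force: 30.0
```

Request:
{"fn": "drive_tool", "kwargs": {"motion": [[[0, 0, 0], [0, 0, 0]], [[0, 0, 0], [0, 0, 0]]]}}

```text
time_s: 21.15
position: [0.616, 0.0237, 0.198]
tcp_rot: [[0.287, 0.957, 0.05], [0.94, -0.292, 0.176], [0.183, -0.003, -0.983]]
force: [-3.2, 7.5, 3.1]
opening: 0.404
grasp_force: 30.0
```

```bash
sed -i 's/.002):/.0005):/;s/step .002/step .0005/;s/np.arange(-.115,-.030/np.arange(-.098,-.070/;s/from -.115/from -.098/' gate.py; python3 gate.py
```

```text
tcp yd -0.11987527356329608 xd -0.000588746834099822 F [-3.1843  7.5437  3.1064] 0.4042657534569187 29.996143877506256
0.029 wwwwwwwwwwwwwwwwwwwwwwwwRRRR--kkkkkkk-wwwwwwwwwwwwwwwwww y from -.098 step .0005
0.031 wwwww--wwwwwwwwwwwwwwwwwRRRRkkkkkkkkkk--wwwwwwwwwwwwwwww y from -.098 step .0005
0.033 wwwww--wwwwwwwwwwwwwwwwwRRRRkkkkkkkkkk-----------wwwwwww y from -.098 step .0005
```

Travel is now about 32 mm and the pointer is about 4 mm short of the line. Pulling the rest.

Request:
{"fn": "drive_tool", "kwargs": {"motion": [[[-2, 0, -0.4], [0, 0, 0]], [[-2, 0, -0.3], [0, 0, 0]], [[0, 0, 0], [0, 0, 0]], [[0, 0, 0], [0, 0, 0]]]}}

```text
time_s: 21.6
position: [0.615, 0.0205, 0.198]
tcp_rot: [[0.287, 0.957, 0.051], [0.94, -0.291, 0.177], [0.184, -0.003, -0.983]]
force: [-1.8, 8.4, 2.7]
opening: 0.404
grasp_force: 30.0
```

```bash
sed -i 's/(.029,.031,.033)/(.027,.029,.031,.033,.035,.0355)/' gate.py; python3 gate.py
```

```text
tcp yd -0.1232341392594738 xd -0.0005939998552669017 F [-1.7712  8.4064  2.7395] 0.40438352359833357 29.995747804641724
0.027 wwwwwwwwwwwwwwwwwwwwwwwwwwwwwwwwwwwwwwwwwwwwwwwwwwwwwwww y from -.098 step .0005
0.029 wwwwwwwwwwwwwwwwwwwwww--kkkkkk--wwwwwwwwwwwwwwwwwwwwwwww y from -.098 step .0005
0.031 wwwww--wwwwwwwwwwwwwwkkkkkkkkkkk-wwwwwwwwwwwwwwwwwwwwwww y from -.098 step .0005
0.033 wwwww--wwwwwwwwwwwww-kkkkkkkkkkk-w----------------wwwwww y from -.098 step .0005
0.035 -----kkk------------kkkkkkkkkk--wwwwwwwwwwwwwwwwwwwwwwww y from -.098 step .0005
0.0355 -----kkk--kkkkkkkkkkkkkkkkkkkk--wwwwwwwwwwwwwwwwwwwwwwww y from -.098 step .0005
```

Request:
{"fn": "drive_tool", "kwargs": {"motion": [[[-0.6, 0, -0.1], [0, 0, 0]], [[0, 0, 0], [0, 0, 0]], [[0, 0, 0], [0, 0, 0]], [[0, 0, 0], [0, 0, 0]], [[0, 0, 0], [0, 0, 0]]]}}

```text
time_s: 22.15
position: [0.6149, 0.0201, 0.198]
tcp_rot: [[0.287, 0.957, 0.051], [0.94, -0.291, 0.177], [0.184, -0.003, -0.983]]
force: [-2.2, 8.8, 2.5]
opening: 0.409
grasp_force: 30.0
```

Request:
{"fn": "drive_tool", "kwargs": {"motion": [[[0, 0, 0], [0, 0, 0]], [[0, 0, 0], [0, 0, 0]], [[0, 0, 0], [0, 0, 0]], [[0, 0, 0], [0, 0, 0]], [[0, 0, 0], [0, 0, 0]]]}}

```text
time_s: 22.65
position: [0.6149, 0.0201, 0.198]
tcp_rot: [[0.287, 0.957, 0.051], [0.94, -0.292, 0.177], [0.184, -0.003, -0.983]]
force: [-2.1, 9.2, 2.3]
opening: 0.411
grasp_force: 30.0
```

```bash
python3 gate.py; python3 - <<'E'
from h import *
a=capture("scene")[:,:,::-1];o=cv2.imread("pics/a7.png");S=cam("scene")
cv2.imwrite("pics/a9.png",a)
# ball positions in magazine & cup interior: brightness before / after
for z in np.arange(.190,.29,.008):
    u,v=proj(S,(.652,.138,z)).round().astype(int)
    print(round(z,3),(u,v),o[v-1:v+2,u-4:u+5].mean(2).astype(int).mean(0).astype(int).tolist(),a[v-1:v+2,u-4:u+5].mean(2).mean(0).astype(int).tolist())
d=np.abs(a.astype(int)-o).max(2)
print("cup mouth"); 
for y in range(258,282,2):print(y,o[y,360:390:2].mean(1).astype(int).tolist(),a[y,360:390:2].mean(1).astype(int).tolist())
E
```

```text
tcp yd -0.1235917559151454 xd -0.0005687613816298286 F [-2.1309  9.1516  2.345 ] 0.41053458465749393 29.995501935482025
0.027 wwwwwwwwwwwwwwwwwwwwwwwwwwwwwwwwwwwwwwwwwwwwwwwwwwwwwwww y from -.098 step .0005
0.029 wwwwwwwwwwwwwwwwwwwwww-kkkkkkk-wwwwwwwwwwwwwwwwwwwwwwwww y from -.098 step .0005
0.031 wwwwww-wwwwwwwwwwwwwkkkkkkkkkkk-wwwwwwwwwwwwwwwwwwwwwwww y from -.098 step .0005
0.033 wwwwww-wwwwwwwwwwww-kkkkkkkkkkk-------------------wwwwww y from -.098 step .0005
0.035 ------k------------kkkkkkkkkkk-wwwwwwwwwwwwwwwwwwwwwwwww y from -.098 step .0005
0.0355 ------k----kkkkkkkkkkkkkkkkkkk-wwwwwwwwwwwwwwwwwwwwwwwww y from -.098 step .0005
0.19 (np.int64(380), np.int64(227)) [108, 96, 88, 82, 75, 72, 72, 73, 72] [109, 97, 88, 82, 76, 72, 72, 73, 72]
0.198 (np.int64(381), np.int64(224)) [63, 64, 68, 72, 84, 94, 96, 94, 90] [63, 66, 71, 77, 87, 97, 99, 98, 93]
0.206 (np.int64(381), np.int64(221)) [113, 120, 122, 131, 141, 149, 155, 161, 159] [121, 138, 143, 148, 153, 159, 162, 163, 158]
0.214 (np.int64(382), np.int64(218)) [151, 134, 124, 131, 138, 147, 151, 145, 144] [157, 155, 149, 141, 1
[... 2213 characters left out ...]
, 130, 123, 113, 198, 37] [35, 78, 144, 221, 177, 138, 138, 138, 136, 133, 131, 123, 112, 194, 36]
274 [25, 79, 113, 127, 136, 138, 138, 137, 136, 133, 129, 123, 128, 214, 40] [38, 83, 113, 130, 161, 139, 139, 138, 136, 134, 128, 122, 127, 206, 37]
276 [39, 92, 115, 120, 127, 136, 136, 137, 135, 132, 127, 123, 152, 184, 37] [40, 92, 116, 122, 136, 142, 136, 137, 135, 131, 127, 123, 151, 184, 37]
278 [22, 97, 117, 122, 128, 131, 138, 137, 132, 134, 135, 132, 194, 172, 38] [23, 98, 116, 122, 127, 132, 136, 137, 132, 134, 134, 133, 194, 171, 37]
280 [24, 108, 118, 124, 129, 132, 136, 137, 138, 136, 134, 132, 195, 131, 38] [25, 108, 118, 124, 129, 133, 136, 137, 139, 136, 135, 131, 195, 154, 40]
```

```bash
python3 - <<'E'
from h import *
S=cam("scene");a=cv2.imread("pics/a9.png").astype(int);o=cv2.imread("pics/a7.png").astype(int);f=cv2.imread("pics/scene.png").astype(int)
m=((a.max(2)-np.maximum(o,f).max(2))>35).astype(np.uint8)
nl,l,st,ce=cv2.connectedComponentsWithStats(m)
for i in range(1,nl):
    if st[i][4]>=5:print(st[i].tolist(),ce[i].round().tolist(),onz(S,ce[i],.008)[:2])
E
```

```text
[436, 0, 8, 86, 172] [439.0, 41.0] [-1.9816  0.3246]
[443, 0, 4, 23, 57] [444.0, 10.0] [-3.365   0.3968]
[449, 2, 1, 6, 6] [449.0, 4.0] [-3.7505  0.4582]
[448, 11, 1, 6, 6] [448.0, 14.0] [-3.1827  0.4301]
[442, 35, 1, 6, 6] [442.0, 38.0] [-2.1027  0.3518]
[327, 39, 5, 2, 6] [329.0, 39.0] [-1.757 -0.463]
[282, 42, 3, 6, 6] [283.0, 44.0] [-1.5029 -0.7392]
[441, 45, 1, 5, 5] [441.0, 47.0] [-1.7964  0.3391]
[356, 50, 7, 6, 26] [359.0, 53.0] [-1.4467 -0.1978]
[368, 54, 3, 6, 12] [369.0, 56.0] [-1.3923 -0.1254]
[324, 62, 11, 18, 38] [328.0, 73.0] [-0.9647 -0.3082]
[327, 63, 7, 13, 20] [329.0, 69.0] [-1.0282 -0.3136]
[326, 85, 5, 6, 13] [328.0, 88.0] [-0.7146 -0.2549]
[434, 94, 3, 18, 25] [435.0, 101.0] [-0.6772  0.2917]
[321, 99, 16, 9, 47] [329.0, 103.0] [-0.5064 -0.2066]
[320, 107, 16, 10, 50] [329.0, 112.0] [-0.3879 -0.183 ]
[326, 116, 8, 4, 17] [331.0, 118.0] [-0.3253 -0.1627]
[306, 121, 3, 4, 9] [307.0, 123.0] [-0.25 -0.25]
[311, 121, 19, 4, 46] [320.0, 122.0] [-0.2669 -0.1975]
[351, 150, 4, 4, 9] [352.0, 151.0] [-0.0377 -0.0208]
[321, 152, 21, 19, 86] [330.0, 162.0] [ 0.0667 -0.0861]
[321, 154, 4, 2, 7] [322.0, 154.0] [ 0.0191 -0.1247]
[273, 156, 25, 11, 167] [286.0, 161.0] [ 0.1046 -0.2412]
[308, 161, 3, 3, 8] [309.0, 162.0] [ 0.0899 -0.1579]
[341, 160, 4, 4, 11] [343.0, 162.0] [ 0.0552 -0.0409]
[334, 164, 4, 4, 9] [335.0, 166.0] [ 0.0895 -0.0614]
[321, 172, 8, 9, 43] [324.0, 176.0] [ 0.1705 -0.0847]
[325, 189, 19, 32, 295] [333.0, 207.0] [ 0.3449 -0.02  ]
[312, 201, 5, 7, 14] [314.0, 204.0] [ 0.3432 -0.0807]
[339, 222, 16, 12, 67] [348.0, 227.0] [0.431  0.0427]
```

No stray balls show on the bench, the magazine is empty, the cup hasn't moved and the pointer is level with the line. Handing in.

```bash
python3 -c "
from rig import *
print(hand_in())"
```

```text
the job is handed in; nothing more can be done
None
```

I handed the job in with the cup mouth-up and released under the outlet, the gate held with its pointer level with the red line, and the magazine empty; no balls show on the bench, though I could not see inside the cup to count all four.

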